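# Fetch the hemmed-in crucible for weighing

### The job

The crucible on the grey reagent stand is hemmed in by three bottles. First clear all three bottles onto the steel side tray, standing upright; while they are there, stand the crucible upright in the middle of the balance pan; then put every bottle back upright on the very seat of the stand that it came from. Do not shift the petri dish that is already on the side tray, and let nothing fall over.

Things in the scene. Friction and masses are not known exactly. Their poses are not given: they have to be found in the camera images.
- amber_bottle: Amber-coloured bottle with a black screw cap, the largest of the three on the stand: 55 mm diameter, 112 mm tall; the full-width body reaches to about 70 mm, the cap is narrower. Origin at the centre of its underside, z up.
- white_bottle: White plastic bottle with a blue ribbed screw cap: body 45 mm diameter up to 65 mm, 88 mm tall in all; the cap is about 32 mm in diameter. Origin at the centre of its underside, z up.
- dropper_bottle: Slim dropper bottle, amber with a black rubber teat: 33 mm diameter, 102 mm tall; the body reaches to about 55 mm, the teat on top is thin. Origin at the centre of its underside, z up.
- crucible_task: White porcelain crucible on the back seat of the stand: a small open cup, 45 mm diameter at the rim, 39 mm tall, foot about 26 mm wide. Origin at the centre of its underside, z up.
- reagent_stand: Fixed grey board, 200 (x) by 220 (y) mm, top 10 mm above its origin; rim 5 mm wide, up to 16 mm. Four flat white 59 mm seat marks centred at (40, 0) mm in its frame: crucible; (20, 68), (20, -68), (-40, 0): one bottle each, in any arrangement, within 3 mm of centre. Forceps fixed at its front edge, x = -83. Origin under its centre; yaw within 0.2 rad of 0 (x away from the robot).
- side_tray: Fixed square steel tray, 200 by 200 mm, floor 4 mm above its origin, rim 3 mm thick and 14 mm high. The petri dish stands at about (46, 46) mm in its frame; the other three quarters, centred at (46, -46), (-46, 46) and (-46, -46) mm, are empty. Origin at the centre of its underside; yaw within 0.2 rad of 0.
- balance: White top-loading laboratory balance, fixed, 185 by 160 mm, 42 mm high at most beside the pan, display at its front (-x). Round flat steel pan, 94 mm diameter, its top 46 mm above the origin; the origin lies at the bottom, straight below the pan's centre.
- petri_dish: Closed clear petri dish on the side tray, 62 mm diameter, 18 mm high; to be left where it is. Origin at the centre of its underside.

How it is judged (in metres and radians):
On the way, in this order (a step that is already met when the one before it is completed fails the run):
1. all three bottles stand released and upright on the side tray, the crucible still on its seat of the stand (angle between each of amber_bottle, white_bottle, dropper_bottle's own z axis and vertical below 0.15 rad and linear speed of each of amber_bottle, white_bottle, dropper_bottle below 0.03 m/s and contact force between each of amber_bottle, white_bottle, dropper_bottle and the fingers below 0.1 N and z of amber_bottle in the frame of side_tray between 0 and 0.012 m and x of amber_bottle in the frame of side_tray between -0.09 and 0.09 m and y of amber_bottle in the frame of side_tray between -0.09 and 0.09 m and z of white_bottle in the frame of side_tray between 0 and 0.012 m and x of white_bottle in the frame of side_tray between -0.09 and 0.09 m and y of white_bottle in the frame of side_tray between -0.09 and 0.09 m and z of dropper_bottle in the frame of side_tray between 0 and 0.012 m and x of dropper_bottle in the frame of side_tray between -0.09 and 0.09 m and y of dropper_bottle in the frame of side_tray between -0.09 and 0.09 m and distance of crucible_task from where it was at the start of the episode below 0.025 m), for 0.2 s.
2. the crucible stands released and upright in the middle of the balance pan while all three bottles are on the side tray (angle between each of crucible_task, amber_bottle, white_bottle, dropper_bottle's own z axis and vertical below 0.15 rad and linear speed of each of crucible_task, amber_bottle, white_bottle, dropper_bottle below 0.03 m/s and contact force between each of crucible_task, amber_bottle, white_bottle, dropper_bottle and the fingers below 0.1 N and horizontal distance between crucible_task and balance below 0.015 m and z of crucible_task in the frame of balance between 0.042 and 0.052 m and z of amber_bottle in the frame of side_tray between 0 and 0.012 m and x of amber_bottle in the frame of side_tray between -0.09 and 0.09 m and y of amber_bottle in the frame of side_tray between -0.09 and 0.09 m and z of white_bottle in the frame of side_tray between 0 and 0.012 m and x of white_bottle in the frame of side_tray between -0.09 and 0.09 m and y of white_bottle in the frame of side_tray between -0.09 and 0.09 m and z of dropper_bottle in the frame of side_tray between 0 and 0.012 m and x of dropper_bottle in the frame of side_tray between -0.09 and 0.09 m and y of dropper_bottle in the frame of side_tray between -0.09 and 0.09 m), for 0.2 s.
At the end, for the whole second after the job is handed in: The crucible stands upright and at rest on the balance pan, within 15 mm of the pan's centre; each bottle stands upright and at rest on the stand within 15 mm of where it stood at the start; the petri dish is within 20 mm of its starting place (angle between each of crucible_task, amber_bottle, white_bottle, dropper_bottle's own z axis and vertical below 0.15 rad and linear speed of each of crucible_task, amber_bottle, white_bottle, dropper_bottle below 0.03 m/s and contact force between each of crucible_task, amber_bottle, white_bottle, dropper_bottle and the fingers below 0.1 N and horizontal distance between crucible_task and balance below 0.015 m and z of crucible_task in the frame of balance between 0.042 and 0.052 m and distance of each of amber_bottle, white_bottle, dropper_bottle from where it was at the start of the episode below 0.015 m and distance of petri_dish from where it was at the start of the episode below 0.02 m); the robot touches nothing.
It fails at once if the petri dish is shifted by more than 20 mm (distance of petri_dish from where it was at the start of the episode above 0.02 m).
It fails at once if a bottle or the crucible falls over (angle between any of amber_bottle, white_bottle, dropper_bottle, crucible_task's own z axis and vertical above 0.8 rad).
It also fails if it takes over 144 s, if anything falls off the work surface, if the arm or the gripper's body presses on something with over 40 N, if the wrist force passes 120 N, or if a joint passes its speed limit or range.

### The arm

A 6-joint arm with a two-finger parallel gripper is mounted at the origin on a cart in front of the work surface, level with it; the furniture and walls round the work are solid. World frame = base frame: x ahead of the robot, y to its left, z up, the work surface at z = 0. Lengths are in mm, angles in rad, forces in N, time in s.
With the tool pointing down it reaches from about 300 to 775 mm from the base axis. Payload 14.6 kg.
Tool frame: the origin (TCP) lies between the finger pads; the fingertips stand 17 mm ahead of it and the grasp point (between the pads) lies 2 mm behind it (r.tips_ahead is the distance from the TCP to the fingertips, in mm); z points along the fingers, y is the line along which they close (so a half turn about z gives the same grasp; the last joint's range is limited). The gripper opens to 85 mm and grips with 20 to 120 N. Pads are 22 mm wide; open, the fingers measure 114 mm over their backs; the gripper's body (76 mm by 85 mm) begins 54 mm behind the grasp point. The pads swing forward as they close: fully open they stand 13 mm farther back than shut.
Start: joints at [-1.369, 0.3, 1.521, -0, 1.321, -0.067], TCP at [146.059, -530.241, 220.181] pointing down, gripper open.
Joint ranges: [-3.03, 3.03], [-0.79, 2.21], [0.23, 2.52], [-1.04, 4.18], [0, 3.07], [-2.55, 2.55]. Speed limits (rad/s): [2.22, 2.22, 2.57, 3.14, 3.14, 3.14].

### API

Orientations are given as a unit quaternion [w, x, y, z].
In Python, from station import telemetry, viewer, finish_job, r gives the robot as it stands.
- The arm moves only by the tool send_rows, never from a script. Its argument "moves" is a list of rows, each an object of numbers: "dx", "dy", "dz": the shift along the tool's x, y, z in m; "wx", "wy", "wz": the turn, a rotation vector about the tool's x, y, z in units of 6 degrees (1.0 is 6 degrees); "gripper": the finger opening in m, from 0 to 0.0854. In form: [{"dx": .., "dy": .., "dz": .., "wx": .., "wy": .., "wz": .., "gripper": ..}, ...]. A call has exactly 10 rows; each row shifts and turns the commanded pose from where the row before left it, along the tool's axes as they then stand; what a row does not reach is not made up. A row lasts 1/12 s, in which the tool goes at most 41.7 mm and 7.16 degrees, less where a joint would pass 70% of its speed; a pose out of reach is approached as far as the arm can. A call with a gripper value outside its range is refused whole. The fingers move at their own pace and stop on an object; the grip force is fixed at half the most. Time passes only in rows, so rows that do not move let the fingers close, or fill a call up. It gives the time, the measured TCP pose, the force, the opening and the grip force at its end, in the units of the state.
- telemetry.get_state(): the state, without advancing time (a new reading comes with each control period).
- viewer.get_image(name): name is "scene" or "top" or "wrist"; returns a dict with "pixels" (384x512x3 uint8, blue, green, red), "intrinsics" (3x3 intrinsics, pixels), "R" (3x3) and "t" (3): a world point X has camera coordinates R X + t; the wrist camera has in their place "hand_eye" (4x4, takes a point from camera to tool coordinates, whose origin is the TCP and whose axes are the flange's). Camera axes: x right, y down, z forward; pixel columns grow to the right and rows downward; lengths in mm; the calibration is good to about 2 mm. A picture is of the moment at which its call begins: read the wrist's pose just before it. There is no depth.
- finish_job(): hands the job in; it is judged then, once.
Trained networks look in a picture, given as the dict that the camera call returned (one of the last four; its "shot" number tells which), for a name from the list of things; names that differ only in an ending like _2 or _b are one class to them, and where a whole thing is asked for, a point or a joint stands for the part that bears it (a point fixed in the world has none). Each returns a list of dicts, best first, with "confidence" (0 to 1); they miss things now and then, are a little off and sometimes report something else, mostly with a low value. They report only what shows in the picture. A call takes as long as a camera call.
- viewer.outline_of(picture, target): "region" (384x512 bool, what is visible of it) and "extent" ([left, top, right, bottom] in pixels, round what is visible of it).
- viewer.tip_of(picture, target): "at" ([row, column] in pixels: a listed point, or the origin of a listed thing).
The state is a dict: "time_s": time; "joint_pos": joint angles; "joint_velocities": joint speeds; "tau": joint torques, N m; "ee_pos": TCP position; "tcp_rot": TCP orientation; "wrist_force": force on the tool from outside, world axes, zero at the start; "ft_torque": the same for the moment, N m; "finger_gap": finger opening in mm; "finger_force": force on a finger pad.
Only numpy, scipy, OpenCV 4.12 (cv2) and the standard library are available. Lean on these libraries where they do the work, as an engineer would, in place of code of your own. Each camera call takes 0.05 s, during which the arm holds its last target. There are 200 camera calls.

## Working session

There is one attempt and no reset: what is moved stays moved. The work goes in short steps, Python scripts to look and compute and a tool call to move; the robot and the scene stay as the last step left them, time stands still between calls to the robot, and variables do not carry over. Pictures are saved under pics/ and viewed, at most 14 in all, crops included, and the job is handed in when it is done.

Besides the shell and the picture viewer there is one more tool, called after "Emit:" in YAML: its name, and indented under it one key for each argument. send_rows: Moves the arm, as the interface text tells. Its arguments: {"type":"object","properties":{"moves":{"type":"array","items":{"type":"object","properties":{"dx":{"type":"number"},"dy":{"type":"number"},"dz":{"type":"number"},"wx":{"type":"number"},"wy":{"type":"number"},"wz":{"type":"number"},"gripper":{"type":"number"}}}}},"required":["moves"]}

```bash
ls; mkdir -p pics
cat > h.py <<'E'
import numpy as np,cv2,json
from station import telemetry, viewer, r
def ray(p,uv):
    K=np.array(p["intrinsics"]);R=np.array(p["R"]);t=np.array(p["t"]).ravel()
    d=R.T@np.linalg.inv(K)@np.array([uv[0],uv[1],1.]);return -R.T@t,d
def atz(p,uv,z):
    c,d=ray(p,uv);return c+d*(z-c[2])/d[2]
def proj(p,X):
    q=np.array(p["R"])@np.array(X,float)+np.array(p["t"]).ravel();q=np.array(p["intrinsics"])@q;return q[:2]/q[2]
E
cat > a.py <<'E'
from h import *
s=telemetry.get_state();print(s)
for n in("top","scene"):
    p=viewer.get_image(n);cv2.imwrite(f"pics/{n}0.png",p["pixels"])
    c,_=ray(p,(0,0));print(n,c)
    for o in["amber_bottle","white_bottle","dropper_bottle","crucible_task","reagent_stand","side_tray","balance","petri_dish"]:
        a=viewer.tip_of(p,o);b=viewer.outline_of(p,o)
        z={"balance":0,"reagent_stand":0,"side_tray":0,"petri_dish":4}.get(o,10)
        for k in a[:2]: print(o,np.round(k["at"],1),round(k["confidence"],2),atz(p,k["at"][::-1],z).round(1))
        for k in b[:2]: print("   ",k["extent"],round(k["confidence"],2))
E
python3 a.py
```

```text
pics
{'time_s': 0.0, 'joint_pos': array([-1.36858902e+00,  3.00463613e-01,  1.52159602e+00, -6.33089571e-06,
        1.32070346e+00, -6.66083690e-02]), 'joint_velocities': array([-2.07608461e-03,  1.75280874e-03,  7.82180069e-04, -2.20513794e-04,
        3.56155554e-04,  2.49736020e-05]), 'tau': array([-3.57425175e-03, -5.43491900e+01, -3.61794662e+01, -2.78049092e-04,
        4.03239654e-03,  3.91722529e-05]), 'ee_pos': array([ 146.01467062, -530.00122907,  219.61911297]), 'tcp_rot': array([-5.83662785e-04,  9.90980582e-01,  1.34004269e-01, -4.27063450e-05]), 'wrist_force': array([ 0.81032403,  0.21824647, -0.6525841 ]), 'ft_torque': array([-0.03709489, -0.00943108, -0.01059211]), 'finger_force': 0.0, 'finger_gap': 85.64228616593901}
top [3.17636737e+02 7.85470602e-01 1.08297959e+03]
amber_bottle [181.1 155.2] 0.92 [508.7 225.9  10. ]
    [137.9, 167.8, 168.1, 195.4] 0.93
white_bottle [175.2 107. ] 0.73 [524.2 355.6  10. ]
    [88.2, 168.3, 113.1, 187.5] 0.91
dropper_bottle [204.9 128.1] 0.6 [443.8 295.7  10. ]
    [112.7, 196.8, 131.6, 208.4] 0.7
crucible_task [174.2 134.3] 0.62 [5
[... 217 characters left out ...]
7.4] 0.61 [462.1   3.7   0. ]
    [195.2, 156.7, 280.9, 238.8] 0.64
balance [193.9 351.3] 0.62 [ 477.5 -310.     0. ]
petri_dish [179.2 214.2] 0.74 [515.9  67.3   4. ]
petri_dish [175.8 104.7] 0.47 [523.7 363.7   4. ]
    [206.2, 167.7, 229.4, 192.4] 0.96
scene [-181.46935781 -940.4281862   752.13177451]
dropper_bottle [168.6 184.1] 0.52 [451.2 305.4  10. ]
    [179.8, 153.4, 190.4, 170.6] 0.7
    [281.4, 224.7, 359.1, 286.1] 0.32
reagent_stand [169.  197.9] 0.69 [496.2 291.    0. ]
    [172.1, 150.5, 209.7, 193.3] 0.94
side_tray [208.4 239.9] 0.87 [468.9   2.    0. ]
    [191.4, 191.0, 241.3, 229.7] 0.65
balance [257.9 309.3] 0.83 [ 477.4 -292.5    0. ]
    [279.2, 224.5, 359.1, 285.3] 0.74
```

```bash
python3 -c "
import cv2
a=cv2.imread('pics/top0.png');cv2.imwrite('pics/t0c.png',cv2.resize(a[130:260,70:400],(792,312),interpolation=3))
a=cv2.imread('pics/scene0.png');cv2.imwrite('pics/s0c.png',a)"
```

```text
(no output)
```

View pics/t0c.png

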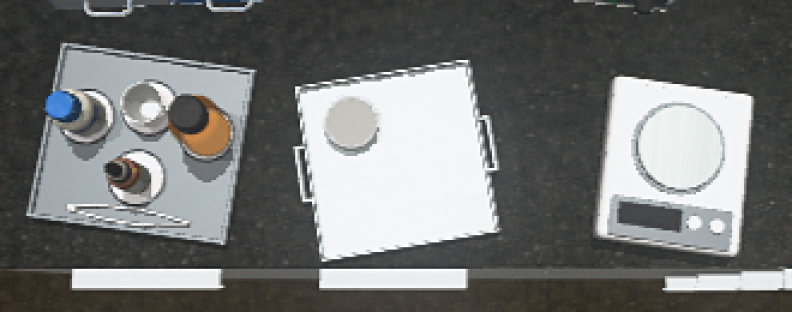

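View pics/s0c.png

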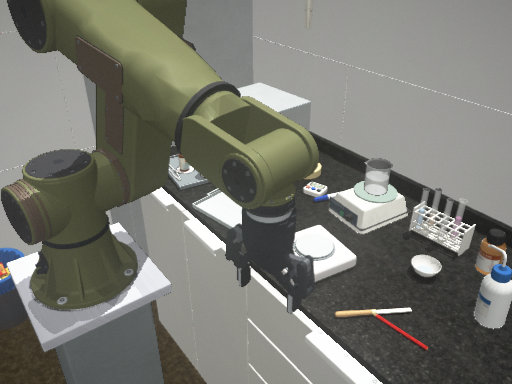

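The top view shows, at full-image pixels, the stand at about (128,190) with white bottle left, amber right, dropper in front and the crucible at the back. The tray is at (237,197) with the dish in its far-left quarter, and the pan is centred at about (353,192). The scene view shows another balance behind, which is a distractor. Next I look at each with the wrist camera.

Emit:
send_rows:
  moves:
    - {"wz": 0.86,"dz": -0.033}
    - {"wz": 0.86,"dz": -0.033}
    - {"wz": 0.85,"dz": -0.034}
    - {"dx": 0.03,"dy": -0.02}
    - {"dx": 0.03,"dy": -0.02}
    - {"dx": 0.03,"dy": -0.02}
    - {"dx": 0.03,"dy": -0.02}
    - {"dx": 0.03,"dy": -0.02}
    - {"dx": 0.03,"dy": -0.02}
    - {"dx": 0.03,"dy": -0.02}

```text
schema error: expected keys dx, dy, dz, wx, wy, wz, gripper
```

Emit:
send_rows:
  moves:
    - {"dx": 0.02,"dy": -0.02}
    - {"dx": 0.02,"dy": -0.02}
    - {"dx": 0.02,"dy": -0.02}
    - {"dx": 0.02,"dy": -0.02}
    - {"dx": 0.02}
    - {"dx": 0.01}
    - {}
    - {}
    - {}
    - {}

```text
schema error: expected keys dx, dy, dz, wx, wy, wz, gripper
```

```bash
cat >> h.py <<'E'
from scipy.spatial.transform import Rotation as Ro
def wrist(name=None):
    s=telemetry.get_state();p=viewer.get_image("wrist")
    q=s["tcp_rot"];A=np.eye(4);A[:3,:3]=Ro.from_quat([q[1],q[2],q[3],q[0]]).as_matrix();A[:3,3]=s["ee_pos"]
    E=np.linalg.inv(A@np.array(p["hand_eye"]));p=dict(p);p["R"]=E[:3,:3];p["t"]=E[:3,3]
    if name:cv2.imwrite("pics/%s.png"%name,p["pixels"])
    return s,p
def phi(s):
    q=s["tcp_rot"];x=Ro.from_quat([q[1],q[2],q[3],q[0]]).apply([1,0,0]);return np.arctan2(x[1],x[0])
def show(s):
    q=s["tcp_rot"];print("t %.2f"%s["time_s"],"pos",s["ee_pos"].round(1),"phi %.4f"%phi(s),"tilt",Ro.from_quat([q[1],q[2],q[3],q[0]]).apply([0,0,1]).round(4),"gap %.1f F %.1f"%(s["finger_gap"],s["finger_force"]),"wf",np.round(s["wrist_force"],1))
def find(p,objs,zs):
    for o in objs:
        z=zs[o]
        for k in viewer.tip_of(p,o)[:2]: print(o,"tip",np.round(k["at"],1),round(k["confidence"],2),atz(p,k["at"][::-1],z).round(1))
        for k in viewer.outline_of(p,o)[:2]: print("   ext",np.round(k["extent"]),round(k["confidence"],2))
Z=dict(balance=0,reagent_stand=0,side_tray=0,petri_dish=4,amber_bottle=10,white_bottle=10,dropper_bottle=10,crucible_task=10)
E
python3 - <<'E'
from h import *
print(r.tips_ahead)
s,p=wrist("w_bal");show(s);print(p["hand_eye"],p["intrinsics"]);find(p,["balance"],Z)
E
```

```text
17.0
t 1.70 pos [ 146.1 -530.2  220.2] phi 0.2688 tilt [-0. -0. -1.] gap 85.5 F 0.0 wf [-0.7 -0.4  0.2]
[[-1.09076862e-03 -9.63191845e-01 -2.68812723e-01  6.82001791e+01]
 [ 9.99999399e-01 -1.02185731e-03 -3.96273423e-04  9.29215417e-01]
 [ 1.06999083e-04 -2.68812994e-01  9.63192381e-01 -1.54539545e+02]
 [ 0.00000000e+00  0.00000000e+00  0.00000000e+00  1.00000000e+00]] [[316.03332768   0.         260.60304866]
 [  0.         316.03332768 194.47190277]
 [  0.           0.           1.        ]]
```

View pics/w_bal.png

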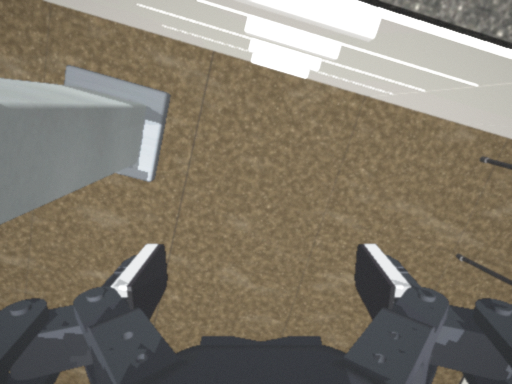

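The first wrist picture shows only the floor and cabinet, because the rows were refused: every key is required.

Emit:
send_rows:
  moves:
    - {"dx": 0,"dy": 0,"dz": -0.033,"wx": 0,"wy": 0,"wz": 0.86,"gripper": 0.085}
    - {"dx": 0,"dy": 0,"dz": -0.033,"wx": 0,"wy": 0,"wz": 0.86,"gripper": 0.085}
    - {"dx": 0,"dy": 0,"dz": -0.034,"wx": 0,"wy": 0,"wz": 0.85,"gripper": 0.085}
    - {"dx": 0.03,"dy": -0.02,"dz": 0,"wx": 0,"wy": 0,"wz": 0,"gripper": 0.085}
    - {"dx": 0.03,"dy": -0.02,"dz": 0,"wx": 0,"wy": 0,"wz": 0,"gripper": 0.085}
    - {"dx": 0.03,"dy": -0.02,"dz": 0,"wx": 0,"wy": 0,"wz": 0,"gripper": 0.085}
    - {"dx": 0.03,"dy": -0.02,"dz": 0,"wx": 0,"wy": 0,"wz": 0,"gripper": 0.085}
    - {"dx": 0.03,"dy": -0.02,"dz": 0,"wx": 0,"wy": 0,"wz": 0,"gripper": 0.085}
    - {"dx": 0.03,"dy": -0.02,"dz": 0,"wx": 0,"wy": 0,"wz": 0,"gripper": 0.085}
    - {"dx": 0.03,"dy": -0.02,"dz": 0,"wx": 0,"wy": 0,"wz": 0,"gripper": 0.085}

```text
time_s: 2.68
ee_pos: [357.3, -389.1, 320.4]
tcp_rot: [0.0, 1.0, -0.0, 0.0]
wrist_force: [-0.3, -0.6, -0.5]
finger_gap: 84.9
finger_force: 0.0
```

Emit:
send_rows:
  moves:
    - {"dx": 0.02,"dy": -0.02,"dz": 0,"wx": 0,"wy": 0,"wz": 0,"gripper": 0.085}
    - {"dx": 0.02,"dy": -0.02,"dz": 0,"wx": 0,"wy": 0,"wz": 0,"gripper": 0.085}
    - {"dx": 0.02,"dy": -0.02,"dz": 0,"wx": 0,"wy": 0,"wz": 0,"gripper": 0.085}
    - {"dx": 0.02,"dy": -0.02,"dz": 0,"wx": 0,"wy": 0,"wz": 0,"gripper": 0.085}
    - {"dx": 0.01,"dy": -0.02,"dz": 0,"wx": 0,"wy": 0,"wz": 0,"gripper": 0.085}
    - {"dx": 0.01,"dy": -0.02,"dz": 0,"wx": 0,"wy": 0,"wz": 0,"gripper": 0.085}
    - {"dx": 0,"dy": 0,"dz": 0,"wx": 0,"wy": 0,"wz": 0,"gripper": 0.085}
    - {"dx": 0,"dy": 0,"dz": 0,"wx": 0,"wy": 0,"wz": 0,"gripper": 0.085}
    - {"dx": 0,"dy": 0,"dz": 0,"wx": 0,"wy": 0,"wz": 0,"gripper": 0.085}
    - {"dx": 0,"dy": 0,"dz": 0,"wx": 0,"wy": 0,"wz": 0,"gripper": 0.085}

```text
time_s: 3.52
ee_pos: [455.8, -271.1, 320.2]
tcp_rot: [0.0, 1.0, -0.001, -0.0]
wrist_force: [-0.8, -0.1, -0.6]
finger_gap: 85.1
finger_force: 0.0
```

Run:
```python
from h import *
s,p=wrist("w_bal2");show(s);find(p,["balance"],Z)
```

```text
t 3.52 pos [ 455.8 -271.1  320.2] phi -0.0012 tilt [-0.e+00 -2.e-04 -1.e+00] gap 85.1 F 0.0 wf [-0.8 -0.1 -0.6]
balance tip [138.7 275.9] 0.89 [ 477.7 -294.8    0. ]
   ext [214.  75. 344. 221.] 0.7
```

View pics/w_bal2.png

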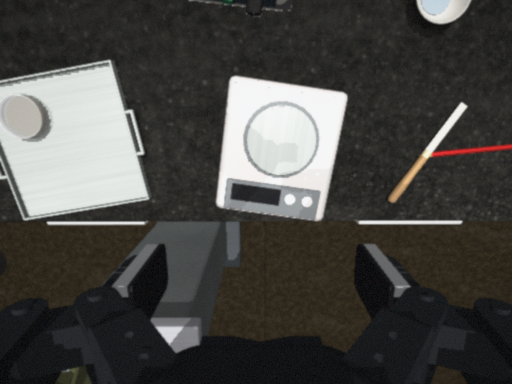

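The balance is at pixels (215–345, 75–220) and its pan is centred at about (281,139). The tray shows at left.

Emit:
send_rows:
  moves:
    - {"dx": 0,"dy": -0.035,"dz": 0,"wx": 0,"wy": 0,"wz": 0,"gripper": 0.085}
    - {"dx": 0,"dy": -0.035,"dz": 0,"wx": 0,"wy": 0,"wz": 0,"gripper": 0.085}
    - {"dx": 0,"dy": -0.035,"dz": 0,"wx": 0,"wy": 0,"wz": 0,"gripper": 0.085}
    - {"dx": 0,"dy": -0.035,"dz": 0,"wx": 0,"wy": 0,"wz": 0,"gripper": 0.085}
    - {"dx": 0,"dy": -0.035,"dz": 0,"wx": 0,"wy": 0,"wz": 0,"gripper": 0.085}
    - {"dx": 0,"dy": -0.035,"dz": 0,"wx": 0,"wy": 0,"wz": 0,"gripper": 0.085}
    - {"dx": 0,"dy": -0.035,"dz": 0,"wx": 0,"wy": 0,"wz": 0,"gripper": 0.085}
    - {"dx": 0,"dy": -0.025,"dz": 0,"wx": 0,"wy": 0,"wz": 0,"gripper": 0.085}
    - {"dx": 0,"dy": 0,"dz": 0,"wx": 0,"wy": 0,"wz": 0,"gripper": 0.085}
    - {"dx": 0,"dy": 0,"dz": 0,"wx": 0,"wy": 0,"wz": 0,"gripper": 0.085}

```text
time_s: 4.5
ee_pos: [456.2, 0.2, 320.3]
tcp_rot: [0.0, 1.0, 0.001, 0.0]
wrist_force: [-0.2, -0.4, 0.2]
finger_gap: 84.9
finger_force: 0.0
```

Run:
```python
from h import *
s,p=wrist("w_tray");show(s);find(p,["side_tray","petri_dish"],Z)
import pickle;pickle.dump(p,open("tray.pkl","wb"))
```

```text
t 4.50 pos [4.562e+02 2.000e-01 3.203e+02] phi 0.0014 tilt [ 3.e-04 -1.e-04 -1.e+00] gap 84.9 F 0.0 wf [-0.2 -0.4  0.2]
side_tray tip [146.8 249.3] 0.73 [466.3  16.2   0. ]
   ext [168.  60. 328. 224.] 0.64
petri_dish tip [116.4 218. ] 0.95 [510.6  61.    4. ]
   ext [192.  96. 236. 141.] 0.84
```

Emit:
send_rows:
  moves:
    - {"dx": 0,"dy": -0.035,"dz": 0,"wx": 0,"wy": 0,"wz": 0,"gripper": 0.085}
    - {"dx": 0,"dy": -0.035,"dz": 0,"wx": 0,"wy": 0,"wz": 0,"gripper": 0.085}
    - {"dx": 0,"dy": -0.035,"dz": 0,"wx": 0,"wy": 0,"wz": 0,"gripper": 0.085}
    - {"dx": 0,"dy": -0.035,"dz": 0,"wx": 0,"wy": 0,"wz": 0,"gripper": 0.085}
    - {"dx": 0,"dy": -0.035,"dz": 0,"wx": 0,"wy": 0,"wz": 0,"gripper": 0.085}
    - {"dx": 0,"dy": -0.035,"dz": 0,"wx": 0,"wy": 0,"wz": 0,"gripper": 0.085}
    - {"dx": 0,"dy": -0.035,"dz": 0,"wx": 0,"wy": 0,"wz": 0,"gripper": 0.085}
    - {"dx": 0,"dy": -0.035,"dz": 0,"wx": 0,"wy": 0,"wz": 0,"gripper": 0.085}
    - {"dx": 0,"dy": 0,"dz": 0,"wx": 0,"wy": 0,"wz": 0,"gripper": 0.085}
    - {"dx": 0,"dy": 0,"dz": 0,"wx": 0,"wy": 0,"wz": 0,"gripper": 0.085}

```text
time_s: 5.58
ee_pos: [456.4, 280.3, 319.5]
tcp_rot: [0.0, 1.0, 0.001, -0.0]
wrist_force: [0.2, -0.7, -0.3]
finger_gap: 85.0
finger_force: 0.0
```

Run:
```python
from h import *
s,p=wrist("w_stand");show(s);find(p,["reagent_stand","amber_bottle","white_bottle","dropper_bottle","crucible_task"],Z)
import pickle;pickle.dump(p,open("stand.pkl","wb"))
```

```text
t 5.58 pos [456.4 280.3 319.5] phi 0.0011 tilt [-9.e-04 -6.e-04 -1.e+00] gap 85.0 F 0.0 wf [ 0.2 -0.7 -0.3]
reagent_stand tip [128.9 251.2] 0.79 [492.5 293.1   0. ]
   ext [168.  46. 337. 213.] 0.68
amber_bottle tip [123.  296.5] 0.71 [501.4 227.8  10. ]
   ext [280. 101. 327. 148.] 0.83
white_bottle tip [114.2 204.5] 0.68 [513.7 359.1  10. ]
   ext [178.  95. 222. 130.] 0.95
dropper_bottle tip [164.  246.4] 0.93 [442.  300.4  10. ]
   ext [232. 152. 255. 182.] 0.56
crucible_task tip [106.6 248.1] 0.58 [524.1 297.   10. ]
   ext [278. 100. 324. 150.] 0.62
   ext [234.  89. 272. 124.] 0.59
```

View pics/w_tray.png

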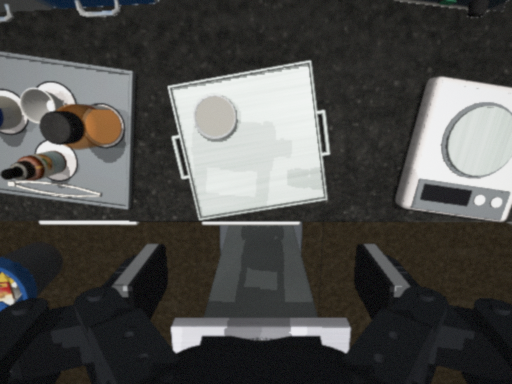

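View pics/w_stand.png

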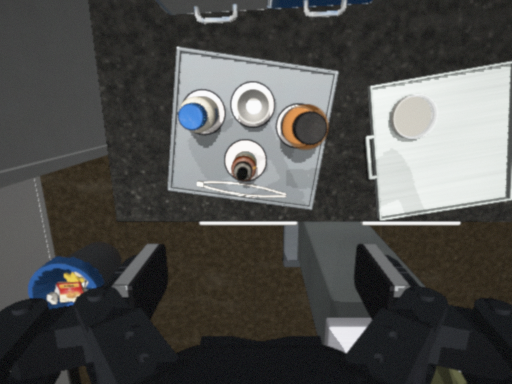

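The tray (168–328, 60–222) holds the dish at (216,118). The stand's corners are at about (178,47), (337,72), (313,208) and (168,190). The cap tops are white (192,116), amber (310,127) and dropper (243,174), with the crucible at (252,104).

```bash
cat > fit.py <<'E'
from h import *
import pickle
from scipy.optimize import least_squares
st=pickle.load(open("stand.pkl","rb"));tr=pickle.load(open("tray.pkl","rb"))
def fit(W,M):
    W=np.array(W)[:,:2];M=np.array(M,float)
    f=lambda v:(np.c_[np.cos(v[2])*M[:,0]-np.sin(v[2])*M[:,1]+v[0],np.sin(v[2])*M[:,0]+np.cos(v[2])*M[:,1]+v[1]]-W).ravel()
    o=least_squares(f,[480,0,0]);return o.x,f(o.x).reshape(-1,2).round(1)
g=lambda p,L,z:[atz(p,u,z) for u in L]
v,e=fit(g(st,[(178,47),(337,72),(313,208),(168,190)],16),[(100,110),(100,-110),(-100,-110),(-100,110)]);print("stand",v,e.tolist())
T=lambda v,m:np.array([v[0]+np.cos(v[2])*m[0]-np.sin(v[2])*m[1],v[1]+np.sin(v[2])*m[0]+np.cos(v[2])*m[1]]).round(1)
for n,m in(("cruc",(40,0)),("left",(20,68)),("right",(20,-68)),("front",(-40,0))):print(n,T(v,m))
print("caps W,A,D,cruc rim",[x[:2].round(1).tolist() for x in(atz(st,(192,116),98),atz(st,(310,127),122),atz(st,(243,174),112),atz(st,(253,104),49))])
w,e=fit(g(tr,[(168,87),(311,61),(327,199),(201,220)],14),[(100,100),(100,-100),(-100,-100),(-100,100)]);print("tray",w,e.tolist())
for m in((46,46),(46,-46),(-46,46),(-46,-46)):print(m,T(w,m))
print("petri",atz(tr,(215.5,117.5),20))
E
python3 fit.py
python3 - <<'E'
from h import *
p={"intrinsics":np.array([[316.03,0,260.6],[0,316.03,194.47],[0,0,1]])}
A=np.eye(4);A[:3,:3]=np.diag([1,-1,-1]);A[:3,3]=[455.8,-271.1,320.2]
H=np.array([[-1.09076862e-03,-9.63191845e-01,-2.68812723e-01,6.82001791e+01],[9.99999399e-01,-1.02185731e-03,-3.96273423e-04,9.29215417e-01],[1.06999083e-04,-2.68812994e-01,9.63192381e-01,-1.54539545e+02],[0,0,0,1]])
E=np.linalg.inv(A@H);p["R"]=E[:3,:3];p["t"]=E[:3,3]
print("pan",atz(p,(281.5,138.5),46))
E
```

```text
stand [ 4.87218578e+02  2.95589557e+02 -1.35688370e-01] [[0.6, 1.8], [2.0, -2.5], [-2.0, 0.7], [-0.7, 0.0]]
cruc [526.9 290.2]
left [516.2 360.3]
right [497.8 225.5]
front [447.6 301. ]
caps W,A,D,cruc rim [[513.8, 358.6], [502.9, 225.5], [448.4, 299.9], [527.4, 289.2]]
tray [4.69564652e+02 1.21070956e+01 1.72646325e-01] [[0.5, 0.4], [1.4, -0.3], [-0.8, -1.9], [-1.2, 1.9]]
(46, 46) [507.   65.3]
(46, -46) [522.8 -25.3]
(-46, 46) [416.3  49.5]
(-46, -46) [432.2 -41.1]
petri [509.58344793  62.4386855   20.        ]
pan [ 482.30556647 -299.98854645   46.        ]
```

Emit:
send_rows:
  moves:
    - {"dx": -0.008,"dy": -0.02,"dz": 0,"wx": 0,"wy": 0,"wz": 0,"gripper": 0.085}
    - {"dx": 0,"dy": 0,"dz": 0.03,"wx": 0,"wy": 0,"wz": 0.65,"gripper": 0.085}
    - {"dx": 0,"dy": 0,"dz": 0.03,"wx": 0,"wy": 0,"wz": 0.65,"gripper": 0.085}
    - {"dx": 0,"dy": 0,"dz": 0.025,"wx": 0,"wy": 0,"wz": 0,"gripper": 0.085}
    - {"dx": 0,"dy": 0,"dz": 0.025,"wx": 0,"wy": 0,"wz": 0,"gripper": 0.085}
    - {"dx": 0,"dy": 0,"dz": 0.025,"wx": 0,"wy": 0,"wz": 0,"gripper": 0.085}
    - {"dx": 0,"dy": 0,"dz": 0.025,"wx": 0,"wy": 0,"wz": 0,"gripper": 0.085}
    - {"dx": 0,"dy": 0,"dz": 0.025,"wx": 0,"wy": 0,"wz": 0,"gripper": 0.085}
    - {"dx": 0,"dy": 0,"dz": 0.02,"wx": 0,"wy": 0,"wz": 0,"gripper": 0.085}
    - {"dx": 0,"dy": 0,"dz": 0,"wx": 0,"wy": 0,"wz": 0,"gripper": 0.085}

```text
time_s: 6.97
ee_pos: [446.8, 298.7, 111.5]
tcp_rot: [0.002, 0.998, -0.068, -0.003]
wrist_force: [-0.6, -0.9, -1.0]
finger_gap: 84.8
finger_force: 0.0
```

Run:
```python
from h import *
s,p=wrist("w_d");show(s);find(p,["dropper_bottle","crucible_task"],Z)
for n,X in(("D base",(448,300.5,10)),("D shoulder",(448,300.5,65))):print(n,proj(p,X).round(1))
```

```text
t 6.97 pos [446.8 298.7 111.5] phi -0.1366 tilt [-0.0053 -0.003  -1.    ] gap 84.8 F 0.0 wf [-0.6 -0.9 -1. ]
dropper_bottle tip [194.2 254.5] 0.64 [444.2 303.1  10. ]
dropper_bottle tip [ 90.8 252.1] 0.41 [526.3 293.2  10. ]
   ext [230. 175. 277. 253.] 0.87
crucible_task tip [ 87.7 253.6] 0.73 [528.4 291.7  10. ]
crucible_task tip [116.4 169.7] 0.4 [516.2 360.   10. ]
   ext [220.  54. 293. 125.] 0.59
D base [257.  189.5]
D shoulder [256.4 210.7]
```

View pics/w_d.png

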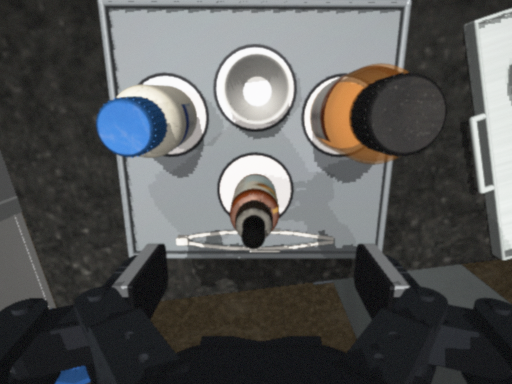

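The dropper stands midway between the fingers, its body at about (255,205) and teat at (253,230), with the neighbouring bottles well clear. Next: descend and grip.

Emit:
send_rows:
  moves:
    - {"dx": 0.001,"dy": -0.001,"dz": 0.015,"wx": 0,"wy": 0,"wz": 0,"gripper": 0.085}
    - {"dx": 0,"dy": 0,"dz": 0.015,"wx": 0,"wy": 0,"wz": 0,"gripper": 0.085}
    - {"dx": 0,"dy": 0,"dz": 0.015,"wx": 0,"wy": 0,"wz": 0,"gripper": 0.085}
    - {"dx": 0,"dy": 0,"dz": 0.008,"wx": 0,"wy": 0,"wz": 0,"gripper": 0.06}
    - {"dx": 0,"dy": 0,"dz": 0,"wx": 0,"wy": 0,"wz": 0,"gripper": 0.05}
    - {"dx": 0,"dy": 0,"dz": 0,"wx": 0,"wy": 0,"wz": 0,"gripper": 0.04}
    - {"dx": 0,"dy": 0,"dz": 0,"wx": 0,"wy": 0,"wz": 0,"gripper": 0.036}
    - {"dx": 0,"dy": 0,"dz": 0,"wx": 0,"wy": 0,"wz": 0,"gripper": 0.025}
    - {"dx": 0,"dy": 0,"dz": 0,"wx": 0,"wy": 0,"wz": 0,"gripper": 0.02}
    - {"dx": 0,"dy": 0,"dz": 0,"wx": 0,"wy": 0,"wz": 0,"gripper": 0.02}

```text
time_s: 8.05
ee_pos: [450.1, 300.9, 63.4]
tcp_rot: [-0.001, 0.998, -0.068, 0.001]
wrist_force: [0.5, 0.3, 6.7]
finger_gap: 21.3
finger_force: 52.1
```

```bash
python3 -c "
from h import *
show(telemetry.get_state())"
```

```text
t 8.05 pos [450.1 300.9  63.4] phi -0.1365 tilt [ 0.0019  0.0012 -1.    ] gap 21.3 F 52.1 wf [0.5 0.3 6.7]
```

```bash
python3 -c "
from h import *
s,p=wrist();show(s)
cv2.imwrite('pics/w_dg.png',cv2.resize(p['pixels'][130:330,130:390],(780,600),interpolation=2))"
```

```text
t 8.05 pos [450.1 300.9  63.4] phi -0.1365 tilt [ 0.0019  0.0012 -1.    ] gap 21.3 F 52.1 wf [0.5 0.3 6.7]
```

View pics/w_dg.png

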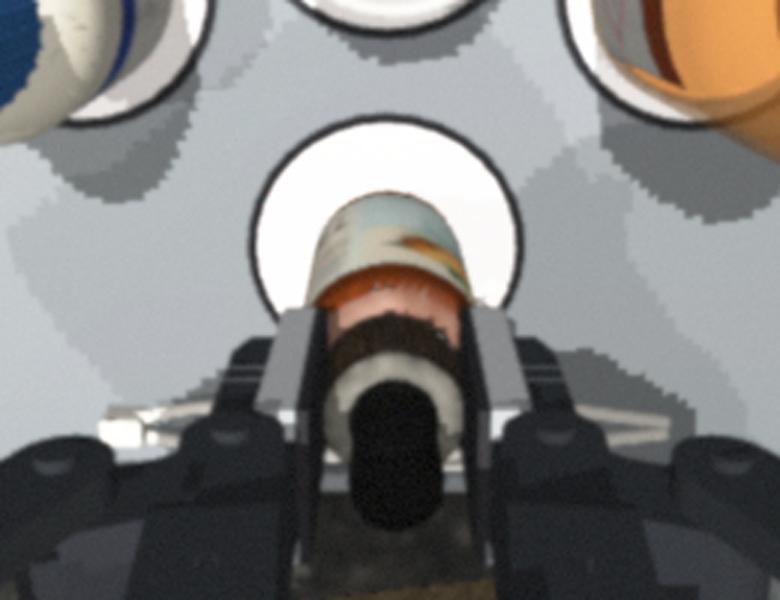

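The pads have closed on the collar, just above the shoulder, and the pad tips are at about (238,233) full-frame. That is higher than expected, so I reopen, go slightly lower and regrip.

Emit:
send_rows:
  moves:
    - {"dx": 0,"dy": 0,"dz": 0,"wx": 0,"wy": 0,"wz": 0,"gripper": 0.03}
    - {"dx": 0,"dy": 0,"dz": 0,"wx": 0,"wy": 0,"wz": 0,"gripper": 0.05}
    - {"dx": 0,"dy": 0,"dz": 0,"wx": 0,"wy": 0,"wz": 0,"gripper": 0.055}
    - {"dx": 0,"dy": 0,"dz": 0.002,"wx": 0,"wy": 0,"wz": 0,"gripper": 0.055}
    - {"dx": 0,"dy": 0,"dz": 0.002,"wx": 0,"wy": 0,"wz": 0,"gripper": 0.055}
    - {"dx": 0,"dy": 0,"dz": 0.002,"wx": 0,"wy": 0,"wz": 0,"gripper": 0.055}
    - {"dx": 0,"dy": 0,"dz": 0,"wx": 0,"wy": 0,"wz": 0,"gripper": 0.055}
    - {"dx": 0,"dy": 0,"dz": 0,"wx": 0,"wy": 0,"wz": 0,"gripper": 0.055}
    - {"dx": 0,"dy": 0,"dz": 0,"wx": 0,"wy": 0,"wz": 0,"gripper": 0.055}
    - {"dx": 0,"dy": 0,"dz": 0,"wx": 0,"wy": 0,"wz": 0,"gripper": 0.055}

```text
time_s: 8.93
ee_pos: [449.5, 300.5, 56.3]
tcp_rot: [-0.0, 0.998, -0.068, 0.0]
wrist_force: [-0.3, 1.0, 0.1]
finger_gap: 54.9
finger_force: 0.0
```

```bash
python3 -c "
from h import *
s,p=wrist();show(s)
cv2.imwrite('pics/w_dg2.png',cv2.resize(p['pixels'][130:330,130:390],(780,600),interpolation=2))
from scipy.spatial.transform import Rotation as Ro
q=s['tcp_rot'];M=Ro.from_quat([q[1],q[2],q[3],q[0]]).as_matrix()
for z in (17,0,-10,-20,-30): print(z,[proj(p,s['ee_pos']+M@np.array([11,y,z])).round(0) for y in(-27,27)])
for o in['dropper_bottle']: find(p,[o],Z)
a=viewer.get_image('scene');cv2.imwrite('pics/sc1.png',cv2.resize(a['pixels'][90:220,120:290],(784,600),interpolation=2))"
```

```text
t 8.93 pos [449.5 300.5  56.3] phi -0.1364 tilt [ 1.e-04  0.e+00 -1.e+00] gap 54.9 F 0.0 wf [-0.3  1.   0.1]
17 [array([212., 211.]), array([307., 211.])]
0 [array([207., 221.]), array([311., 221.])]
-10 [array([204., 228.]), array([314., 228.])]
-20 [array([200., 236.]), array([318., 236.])]
-30 [array([196., 246.]), array([322., 246.])]
dropper_bottle tip [216.4 258.7] 0.8 [446.8 301.5  10. ]
   ext [226. 196. 289. 323.] 0.96
```

View pics/w_dg2.png

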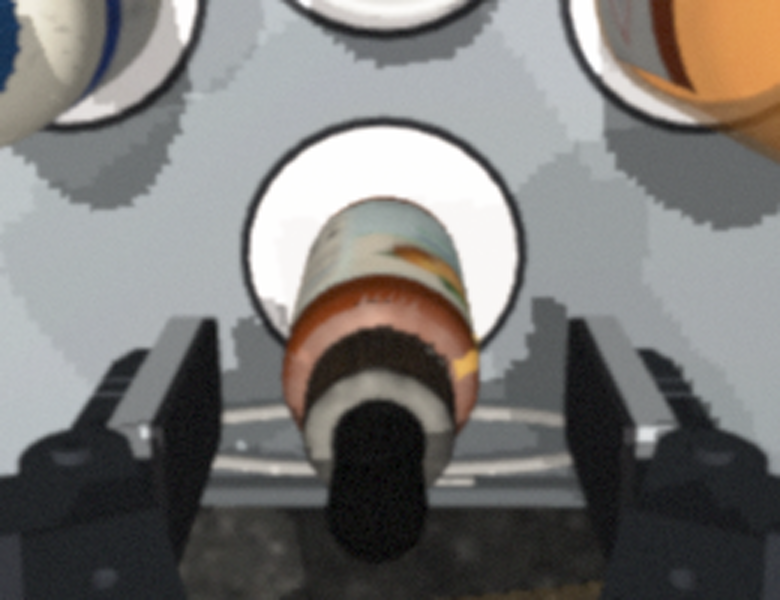

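View pics/sc1.png

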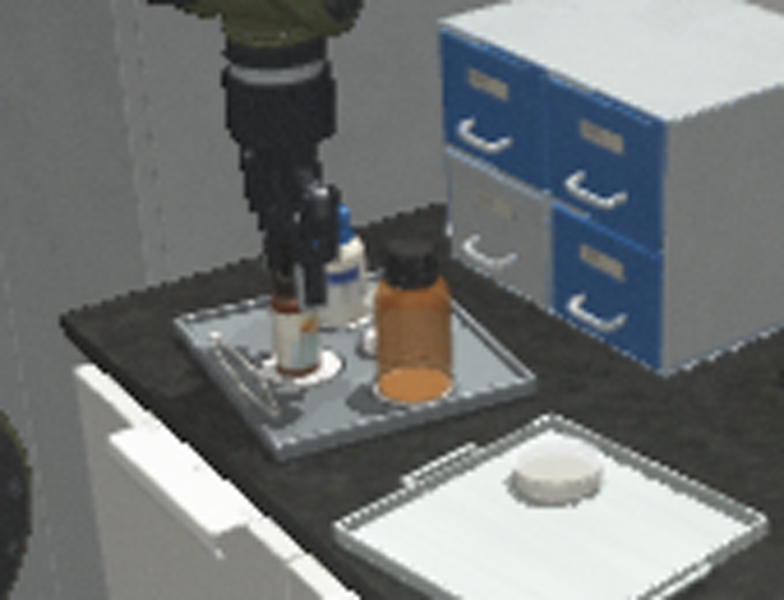

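The side view confirms it: the fingertips are level with the dropper's shoulder, about 20 mm above the reported TCP rather than 17 mm below it. From here on I use tips = TCP z + 17 to 20 mm, and lower accordingly.

Emit:
send_rows:
  moves:
    - {"dx": 0,"dy": 0,"dz": 0.003,"wx": 0,"wy": 0,"wz": 0,"gripper": 0.055}
    - {"dx": 0,"dy": 0,"dz": 0.003,"wx": 0,"wy": 0,"wz": 0,"gripper": 0.055}
    - {"dx": 0,"dy": 0,"dz": 0.003,"wx": 0,"wy": 0,"wz": 0,"gripper": 0.055}
    - {"dx": 0,"dy": 0,"dz": 0.003,"wx": 0,"wy": 0,"wz": 0,"gripper": 0.055}
    - {"dx": 0,"dy": 0,"dz": 0.003,"wx": 0,"wy": 0,"wz": 0,"gripper": 0.055}
    - {"dx": 0,"dy": 0,"dz": 0.003,"wx": 0,"wy": 0,"wz": 0,"gripper": 0.055}
    - {"dx": 0,"dy": 0,"dz": 0.002,"wx": 0,"wy": 0,"wz": 0,"gripper": 0.055}
    - {"dx": 0,"dy": 0,"dz": 0.002,"wx": 0,"wy": 0,"wz": 0,"gripper": 0.055}
    - {"dx": 0,"dy": 0,"dz": 0.002,"wx": 0,"wy": 0,"wz": 0,"gripper": 0.055}
    - {"dx": 0,"dy": 0,"dz": 0.002,"wx": 0,"wy": 0,"wz": 0,"gripper": 0.055}

```text
time_s: 9.97
ee_pos: [449.5, 300.5, 30.0]
tcp_rot: [-0.0, 0.998, -0.068, 0.0]
wrist_force: [-1.2, 0.6, 0.0]
finger_gap: 55.1
finger_force: 0.0
```

Emit:
send_rows:
  moves:
    - {"dx": 0,"dy": 0,"dz": 0,"wx": 0,"wy": 0,"wz": 0,"gripper": 0.05}
    - {"dx": 0,"dy": 0,"dz": 0,"wx": 0,"wy": 0,"wz": 0,"gripper": 0.045}
    - {"dx": 0,"dy": 0,"dz": 0,"wx": 0,"wy": 0,"wz": 0,"gripper": 0.04}
    - {"dx": 0,"dy": 0,"dz": 0,"wx": 0,"wy": 0,"wz": 0,"gripper": 0.036}
    - {"dx": 0,"dy": 0,"dz": 0,"wx": 0,"wy": 0,"wz": 0,"gripper": 0.03}
    - {"dx": 0,"dy": 0,"dz": 0,"wx": 0,"wy": 0,"wz": 0,"gripper": 0.025}
    - {"dx": 0,"dy": 0,"dz": 0,"wx": 0,"wy": 0,"wz": 0,"gripper": 0.02}
    - {"dx": 0,"dy": 0,"dz": 0,"wx": 0,"wy": 0,"wz": 0,"gripper": 0.02}
    - {"dx": 0,"dy": 0,"dz": 0,"wx": 0,"wy": 0,"wz": 0,"gripper": 0.02}
    - {"dx": 0,"dy": 0,"dz": 0,"wx": 0,"wy": 0,"wz": 0,"gripper": 0.02}

```text
time_s: 10.8
ee_pos: [449.7, 300.7, 30.6]
tcp_rot: [-0.0, 0.998, -0.068, 0.0]
wrist_force: [-0.3, -0.1, 5.5]
finger_gap: 30.7
finger_force: 58.9
```

```bash
python3 -c "
from h import *
s=telemetry.get_state();show(s);print(s['joint_pos'].round(2))"
```

```text
t 10.80 pos [449.7 300.7  30.6] phi -0.1364 tilt [ 6.e-04  4.e-04 -1.e+00] gap 30.7 F 58.9 wf [-0.3 -0.1  5.5]
[0.52 0.51 1.71 0.   0.92 2.23]
```

Emit:
send_rows:
  moves:
    - {"dx": 0,"dy": 0,"dz": -0.005,"wx": 0,"wy": 0,"wz": 0,"gripper": 0.02}
    - {"dx": 0,"dy": 0,"dz": -0.01,"wx": 0,"wy": 0,"wz": 0,"gripper": 0.02}
    - {"dx": 0,"dy": 0,"dz": -0.015,"wx": 0,"wy": 0,"wz": 0,"gripper": 0.02}
    - {"dx": 0,"dy": 0,"dz": -0.02,"wx": 0,"wy": 0,"wz": 0,"gripper": 0.02}
    - {"dx": 0,"dy": 0,"dz": -0.025,"wx": 0,"wy": 0,"wz": 0,"gripper": 0.02}
    - {"dx": 0,"dy": 0,"dz": -0.025,"wx": 0,"wy": 0,"wz": 0,"gripper": 0.02}
    - {"dx": 0,"dy": 0,"dz": -0.02,"wx": 0,"wy": 0,"wz": 0,"gripper": 0.02}
    - {"dx": 0,"dy": 0,"dz": -0.01,"wx": 0,"wy": 0,"wz": 0,"gripper": 0.02}
    - {"dx": 0,"dy": 0,"dz": -0.01,"wx": 0,"wy": 0,"wz": 0,"gripper": 0.02}
    - {"dx": 0,"dy": 0,"dz": 0,"wx": 0,"wy": 0,"wz": 0,"gripper": 0.02}

```text
time_s: 11.63
ee_pos: [449.8, 300.7, 171.7]
tcp_rot: [-0.001, 0.998, -0.068, 0.001]
wrist_force: [0.3, 0.2, -0.2]
finger_gap: 30.7
finger_force: 59.3
```

```bash
cat >> h.py <<'E'
def to(X,ph=None):
    s=telemetry.get_state();show(s);a=phi(s);d=np.array(X)-s["ee_pos"];c,n=np.cos(a),np.sin(a)
    print("tool dx %.1f dy %.1f dz %.1f mm"%(c*d[0]+n*d[1],n*d[0]-c*d[1],-d[2]),"" if ph is None else "wz %.3f"%(-np.degrees(ph-a)/6))
E
python3 - <<'E'
from h import *
to([432,-41,25])
s,p=wrist("w_lift");find(p,["dropper_bottle"],Z)
E
```

```text
t 11.63 pos [449.8 300.7 171.7] phi -0.1365 tilt [ 0.0018  0.001  -1.    ] gap 30.7 F 59.3 wf [ 0.3  0.2 -0.2]
tool dx 28.8 dy 341.0 dz 146.7 mm 
dropper_bottle tip [233.1 262.7] 0.77 [387.5 306.6  10. ]
   ext [224. 208. 301. 344.] 0.93
```

View pics/w_lift.png

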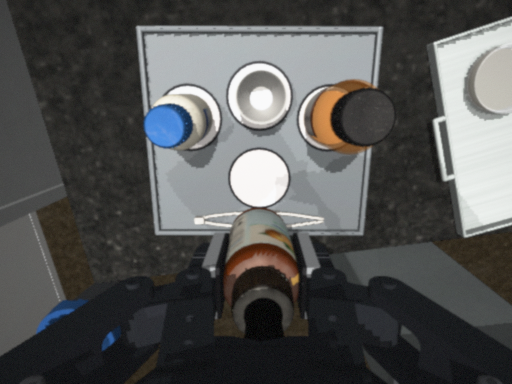

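The dropper is held upright between the pads at about (262,260), and its empty seat shows at (260,178). Next: carry it to the tray.

Emit:
send_rows:
  moves:
    - {"dx": 0.001,"dy": 0.01,"dz": 0,"wx": 0,"wy": 0,"wz": 0,"gripper": 0.02}
    - {"dx": 0.002,"dy": 0.02,"dz": 0,"wx": 0,"wy": 0,"wz": 0,"gripper": 0.02}
    - {"dx": 0.0025,"dy": 0.03,"dz": 0,"wx": 0,"wy": 0,"wz": 0,"gripper": 0.02}
    - {"dx": 0.0025,"dy": 0.03,"dz": 0,"wx": 0,"wy": 0,"wz": 0,"gripper": 0.02}
    - {"dx": 0.0025,"dy": 0.03,"dz": 0,"wx": 0,"wy": 0,"wz": 0,"gripper": 0.02}
    - {"dx": 0.0025,"dy": 0.03,"dz": 0,"wx": 0,"wy": 0,"wz": 0,"gripper": 0.02}
    - {"dx": 0.0025,"dy": 0.03,"dz": 0,"wx": 0,"wy": 0,"wz": 0,"gripper": 0.02}
    - {"dx": 0.0025,"dy": 0.03,"dz": 0,"wx": 0,"wy": 0,"wz": 0,"gripper": 0.02}
    - {"dx": 0.0025,"dy": 0.03,"dz": 0,"wx": 0,"wy": 0,"wz": 0,"gripper": 0.02}
    - {"dx": 0.0025,"dy": 0.03,"dz": 0,"wx": 0,"wy": 0,"wz": 0,"gripper": 0.02}

```text
time_s: 12.62
ee_pos: [434.5, 28.0, 169.5]
tcp_rot: [0.0, 0.998, -0.068, -0.001]
wrist_force: [0.4, -0.0, -0.8]
finger_gap: 30.6
finger_force: 59.3
```

Emit:
send_rows:
  moves:
    - {"dx": 0.003,"dy": 0.03,"dz": 0,"wx": 0,"wy": 0,"wz": 0,"gripper": 0.02}
    - {"dx": 0.002,"dy": 0.025,"dz": 0,"wx": 0,"wy": 0,"wz": 0,"gripper": 0.02}
    - {"dx": 0.001,"dy": 0.016,"dz": 0,"wx": 0,"wy": 0,"wz": 0,"gripper": 0.02}
    - {"dx": 0,"dy": 0,"dz": 0.01,"wx": 0,"wy": 0,"wz": 0,"gripper": 0.02}
    - {"dx": 0,"dy": 0,"dz": 0.025,"wx": 0,"wy": 0,"wz": 0,"gripper": 0.02}
    - {"dx": 0,"dy": 0,"dz": 0.03,"wx": 0,"wy": 0,"wz": 0,"gripper": 0.02}
    - {"dx": 0,"dy": 0,"dz": 0.03,"wx": 0,"wy": 0,"wz": 0,"gripper": 0.02}
    - {"dx": 0,"dy": 0,"dz": 0.02,"wx": 0,"wy": 0,"wz": 0,"gripper": 0.02}
    - {"dx": 0,"dy": 0,"dz": 0.01,"wx": 0,"wy": 0,"wz": 0,"gripper": 0.02}
    - {"dx": 0,"dy": 0,"dz": 0,"wx": 0,"wy": 0,"wz": 0,"gripper": 0.02}

```text
time_s: 13.45
ee_pos: [430.3, -41.0, 43.1]
tcp_rot: [-0.0, 0.998, -0.068, -0.002]
wrist_force: [0.1, 0.0, -0.6]
finger_gap: 30.6
finger_force: 59.3
```

Run:
```python
from h import *
to([432,-41,25])
s,p=wrist("w_tr2");find(p,["dropper_bottle","petri_dish"],Z)
```

```text
t 13.45 pos [430.3 -41.   43.1] phi -0.1364 tilt [-4.3e-03  8.0e-04 -1.0e+00] gap 30.6 F 59.3 wf [ 0.1  0.  -0.6]
tool dx 1.7 dy -0.2 dz 18.1 mm 
dropper_bottle tip [233.9 259.8] 0.78 [420.2 -39.7  10. ]
   ext [225. 207. 298. 344.] 0.66
petri_dish tip [110.8  64.2] 0.78 [511.2  64.4   4. ]
   ext [  0.  51. 110. 170.] 0.81
```

Emit:
send_rows:
  moves:
    - {"dx": 0.001,"dy": 0,"dz": 0.007,"wx": 0,"wy": 0,"wz": 0,"gripper": 0.02}
    - {"dx": 0,"dy": 0,"dz": 0.005,"wx": 0,"wy": 0,"wz": 0,"gripper": 0.02}
    - {"dx": 0,"dy": 0,"dz": 0.003,"wx": 0,"wy": 0,"wz": 0,"gripper": 0.02}
    - {"dx": 0,"dy": 0,"dz": 0.002,"wx": 0,"wy": 0,"wz": 0,"gripper": 0.02}
    - {"dx": 0,"dy": 0,"dz": 0.001,"wx": 0,"wy": 0,"wz": 0,"gripper": 0.02}
    - {"dx": 0,"dy": 0,"dz": 0,"wx": 0,"wy": 0,"wz": 0,"gripper": 0.02}
    - {"dx": 0,"dy": 0,"dz": 0,"wx": 0,"wy": 0,"wz": 0,"gripper": 0.02}
    - {"dx": 0,"dy": 0,"dz": 0,"wx": 0,"wy": 0,"wz": 0,"gripper": 0.02}
    - {"dx": 0,"dy": 0,"dz": 0,"wx": 0,"wy": 0,"wz": 0,"gripper": 0.02}
    - {"dx": 0,"dy": 0,"dz": 0,"wx": 0,"wy": 0,"wz": 0,"gripper": 0.02}

```text
time_s: 14.53
ee_pos: [432.8, -41.4, 27.3]
tcp_rot: [-0.0, 0.998, -0.068, 0.0]
wrist_force: [-0.4, -0.5, -1.1]
finger_gap: 30.6
finger_force: 59.3
```

Emit:
send_rows:
  moves:
    - {"dx": 0,"dy": 0,"dz": 0,"wx": 0,"wy": 0,"wz": 0,"gripper": 0.03}
    - {"dx": 0,"dy": 0,"dz": 0,"wx": 0,"wy": 0,"wz": 0,"gripper": 0.035}
    - {"dx": 0,"dy": 0,"dz": 0,"wx": 0,"wy": 0,"wz": 0,"gripper": 0.042}
    - {"dx": 0,"dy": 0,"dz": 0,"wx": 0,"wy": 0,"wz": 0,"gripper": 0.055}
    - {"dx": 0,"dy": 0,"dz": 0,"wx": 0,"wy": 0,"wz": 0,"gripper": 0.055}
    - {"dx": 0,"dy": 0,"dz": 0,"wx": 0,"wy": 0,"wz": 0,"gripper": 0.055}
    - {"dx": 0,"dy": 0,"dz": -0.02,"wx": 0,"wy": 0,"wz": 0,"gripper": 0.055}
    - {"dx": 0,"dy": 0,"dz": -0.035,"wx": 0,"wy": 0,"wz": 0,"gripper": 0.055}
    - {"dx": 0,"dy": 0,"dz": -0.035,"wx": 0,"wy": 0,"wz": 0,"gripper": 0.055}
    - {"dx": 0,"dy": 0,"dz": -0.035,"wx": 0,"wy": 0,"wz": 0,"gripper": 0.085}

```text
time_s: 15.37
ee_pos: [432.3, -41.3, 153.6]
tcp_rot: [-0.0, 0.998, -0.068, -0.0]
wrist_force: [-0.4, -0.0, 0.1]
finger_gap: 65.6
finger_force: 0.0
```

Run:
```python
from h import *
s,p=wrist("w_tr3");find(p,["dropper_bottle","petri_dish"],dict(Z,dropper_bottle=4))
print(atz(p,(0,0),4))
to([499.5,225.5,160],1.434)
```

```text
dropper_bottle tip [182.8 261.4] 0.64 [427.7 -42.2   4. ]
   ext [239. 168. 278. 225.] 0.83
petri_dish tip [111.2 133.1] 0.72 [511.9  66.7   4. ]
   ext [ 94.  74. 166. 147.] 0.6
[616.90857411 156.66070681   4.        ]
t 15.62 pos [432.5 -41.3 151.7] phi -0.1365 tilt [-5.e-04  1.e-04 -1.e+00] gap 84.9 F 0.0 wf [-0.3  0.5 -1. ]
tool dx 30.1 dy -273.5 dz -8.3 mm wz -14.997
```

Emit:
send_rows:
  moves:
    - {"dx": 0.003,"dy": -0.02,"dz": -0.008,"wx": 0,"wy": 0,"wz": 0,"gripper": 0.085}
    - {"dx": 0.003,"dy": -0.032,"dz": 0,"wx": 0,"wy": 0,"wz": 0,"gripper": 0.085}
    - {"dx": 0.003,"dy": -0.032,"dz": 0,"wx": 0,"wy": 0,"wz": 0,"gripper": 0.085}
    - {"dx": 0.003,"dy": -0.032,"dz": 0,"wx": 0,"wy": 0,"wz": 0,"gripper": 0.085}
    - {"dx": 0.003,"dy": -0.032,"dz": 0,"wx": 0,"wy": 0,"wz": 0,"gripper": 0.085}
    - {"dx": 0.004,"dy": -0.032,"dz": 0,"wx": 0,"wy": 0,"wz": 0,"gripper": 0.085}
    - {"dx": 0.004,"dy": -0.032,"dz": 0,"wx": 0,"wy": 0,"wz": 0,"gripper": 0.085}
    - {"dx": 0.004,"dy": -0.032,"dz": 0,"wx": 0,"wy": 0,"wz": 0,"gripper": 0.085}
    - {"dx": 0.003,"dy": -0.03,"dz": 0,"wx": 0,"wy": 0,"wz": 0,"gripper": 0.085}
    - {"dx": 0,"dy": 0,"dz": 0,"wx": 0,"wy": 0,"wz": -1.1,"gripper": 0.085}

```text
time_s: 16.45
ee_pos: [499.6, 229.8, 158.1]
tcp_rot: [0.0, 1.0, -0.011, -0.001]
wrist_force: [-0.9, -0.6, -0.6]
finger_gap: 84.9
finger_force: 0.0
```

Emit:
send_rows:
  moves:
    - {"dx": 0,"dy": 0,"dz": 0,"wx": 0,"wy": 0,"wz": -1.1,"gripper": 0.085}
    - {"dx": 0,"dy": 0,"dz": 0,"wx": 0,"wy": 0,"wz": -1.1,"gripper": 0.085}
    - {"dx": 0,"dy": 0,"dz": 0,"wx": 0,"wy": 0,"wz": -1.1,"gripper": 0.085}
    - {"dx": 0,"dy": 0,"dz": 0,"wx": 0,"wy": 0,"wz": -1.1,"gripper": 0.085}
    - {"dx": 0,"dy": 0,"dz": 0,"wx": 0,"wy": 0,"wz": -1.1,"gripper": 0.085}
    - {"dx": 0,"dy": 0,"dz": 0,"wx": 0,"wy": 0,"wz": -1.1,"gripper": 0.085}
    - {"dx": 0,"dy": 0,"dz": 0,"wx": 0,"wy": 0,"wz": -1.1,"gripper": 0.085}
    - {"dx": 0,"dy": 0,"dz": 0,"wx": 0,"wy": 0,"wz": -1.1,"gripper": 0.085}
    - {"dx": 0,"dy": 0,"dz": 0,"wx": 0,"wy": 0,"wz": -1.1,"gripper": 0.085}
    - {"dx": 0,"dy": 0,"dz": 0,"wx": 0,"wy": 0,"wz": -1.1,"gripper": 0.085}

```text
time_s: 17.28
ee_pos: [499.2, 225.7, 158.3]
tcp_rot: [-0.0, 0.843, 0.538, -0.002]
wrist_force: [-0.1, 1.1, 0.3]
finger_gap: 85.0
finger_force: 0.0
```

Emit:
send_rows:
  moves:
    - {"dx": 0,"dy": 0,"dz": 0,"wx": 0,"wy": 0,"wz": -1.1,"gripper": 0.085}
    - {"dx": 0,"dy": 0,"dz": 0,"wx": 0,"wy": 0,"wz": -1.1,"gripper": 0.085}
    - {"dx": 0,"dy": 0,"dz": 0,"wx": 0,"wy": 0,"wz": -0.7,"gripper": 0.085}
    - {"dx": 0,"dy": 0,"dz": 0,"wx": 0,"wy": 0,"wz": 0,"gripper": 0.085}
    - {"dx": 0,"dy": 0,"dz": 0,"wx": 0,"wy": 0,"wz": 0,"gripper": 0.085}
    - {"dx": 0,"dy": 0,"dz": 0,"wx": 0,"wy": 0,"wz": 0,"gripper": 0.085}
    - {"dx": 0,"dy": 0,"dz": 0,"wx": 0,"wy": 0,"wz": 0,"gripper": 0.085}
    - {"dx": 0,"dy": 0,"dz": 0,"wx": 0,"wy": 0,"wz": 0,"gripper": 0.085}
    - {"dx": 0,"dy": 0,"dz": 0,"wx": 0,"wy": 0,"wz": 0,"gripper": 0.085}
    - {"dx": 0,"dy": 0,"dz": 0,"wx": 0,"wy": 0,"wz": 0,"gripper": 0.085}

```text
time_s: 18.12
ee_pos: [499.8, 226.0, 160.2]
tcp_rot: [-0.0, 0.754, 0.657, 0.0]
wrist_force: [-0.4, 0.5, -0.3]
finger_gap: 85.0
finger_force: 0.0
```

Run:
```python
from h import *
s,p=wrist("w_am");find(p,["amber_bottle","crucible_task","reagent_stand"],Z)
# cap top centre from outline
b=viewer.outline_of(p,"amber_bottle")[0]["region"];g=p["pixels"].max(2)
m=(b&(g<70)).astype(np.uint8);m=cv2.morphologyEx(m,cv2.MORPH_OPEN,np.ones((5,5)))
ys,xs=np.nonzero(m);c,rad=cv2.minEnclosingCircle(np.c_[xs,ys].astype(np.float32));print("cap",c,rad,atz(p,c,118))
print("proj base,top of (499.5,225.5)",proj(p,(499.5,225.5,10)),proj(p,(499.5,225.5,122)))
to([499.5,225.5,42],1.434)
```

```text
amber_bottle tip [178.1 257.1] 0.78 [496.6 225.5  10. ]
   ext [225. 152. 296. 238.] 0.69
   ext [117.   1. 355. 221.] 0.33
crucible_task tip [105.9 274.7] 0.9 [522.4 291.2  10. ]
   ext [249.  79. 310. 137.] 0.94
reagent_stand tip [103.  236.9] 0.79 [487.4 298.7   0. ]
   ext [117.   0. 356. 225.] 0.56
cap (262.5111389160156, 210.19265747070312) 30.1435489654541 [501.74510962 227.39401765 118.        ]
proj base,top of (499.5,225.5) [259.99771815 177.70123608] [259.49070213 215.3706807 ]
t 18.52 pos [499.8 226.  160.2] phi 1.4343 tilt [ 1.e-04  0.e+00 -1.e+00] gap 85.1 F 0.0 wf [-0.1  0.8  0.2]
tool dx -0.5 dy -0.2 dz 118.2 mm wz 0.003
```

View pics/w_am.png

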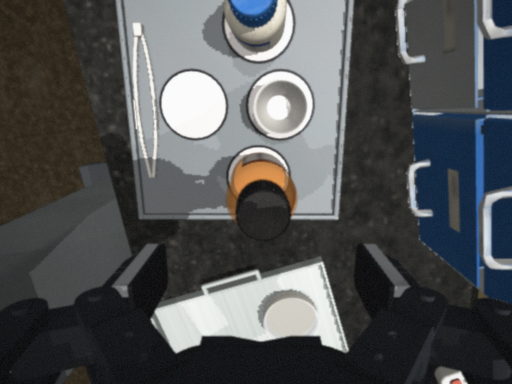

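The amber cap at (263,210) is centred between the open fingers and the crucible at (281,104) is well clear. Next: descend to TCP z 42 and grip.

Emit:
send_rows:
  moves:
    - {"dx": 0,"dy": 0,"dz": 0.015,"wx": 0,"wy": 0,"wz": 0,"gripper": 0.085}
    - {"dx": 0,"dy": 0,"dz": 0.02,"wx": 0,"wy": 0,"wz": 0,"gripper": 0.085}
    - {"dx": 0,"dy": 0,"dz": 0.02,"wx": 0,"wy": 0,"wz": 0,"gripper": 0.085}
    - {"dx": 0,"dy": 0,"dz": 0.02,"wx": 0,"wy": 0,"wz": 0,"gripper": 0.085}
    - {"dx": 0,"dy": 0,"dz": 0.015,"wx": 0,"wy": 0,"wz": 0,"gripper": 0.085}
    - {"dx": 0,"dy": 0,"dz": 0.01,"wx": 0,"wy": 0,"wz": 0,"gripper": 0.085}
    - {"dx": 0,"dy": 0,"dz": 0.008,"wx": 0,"wy": 0,"wz": 0,"gripper": 0.085}
    - {"dx": 0,"dy": 0,"dz": 0.005,"wx": 0,"wy": 0,"wz": 0,"gripper": 0.085}
    - {"dx": 0,"dy": 0,"dz": 0.005,"wx": 0,"wy": 0,"wz": 0,"gripper": 0.085}
    - {"dx": 0,"dy": 0,"dz": 0,"wx": 0,"wy": 0,"wz": 0,"gripper": 0.085}

```text
time_s: 19.35
ee_pos: [499.7, 226.0, 41.8]
tcp_rot: [-0.0, 0.754, 0.657, -0.0]
wrist_force: [-0.4, 0.2, -1.0]
finger_gap: 84.7
finger_force: 0.0
```

Emit:
send_rows:
  moves:
    - {"dx": 0,"dy": 0,"dz": 0,"wx": 0,"wy": 0,"wz": 0,"gripper": 0.075}
    - {"dx": 0,"dy": 0,"dz": 0,"wx": 0,"wy": 0,"wz": 0,"gripper": 0.065}
    - {"dx": 0,"dy": 0,"dz": 0,"wx": 0,"wy": 0,"wz": 0,"gripper": 0.06}
    - {"dx": 0,"dy": 0,"dz": 0,"wx": 0,"wy": 0,"wz": 0,"gripper": 0.055}
    - {"dx": 0,"dy": 0,"dz": 0,"wx": 0,"wy": 0,"wz": 0,"gripper": 0.05}
    - {"dx": 0,"dy": 0,"dz": 0,"wx": 0,"wy": 0,"wz": 0,"gripper": 0.045}
    - {"dx": 0,"dy": 0,"dz": 0,"wx": 0,"wy": 0,"wz": 0,"gripper": 0.04}
    - {"dx": 0,"dy": 0,"dz": 0,"wx": 0,"wy": 0,"wz": 0,"gripper": 0.04}
    - {"dx": 0,"dy": 0,"dz": 0,"wx": 0,"wy": 0,"wz": 0,"gripper": 0.04}
    - {"dx": 0,"dy": 0,"dz": 0,"wx": 0,"wy": 0,"wz": 0,"gripper": 0.04}

```text
time_s: 20.18
ee_pos: [500.0, 226.2, 43.1]
tcp_rot: [0.0, 0.754, 0.657, 0.0]
wrist_force: [-1.9, -0.9, 8.1]
finger_gap: 52.3
finger_force: 62.7
```

```bash
python3 -c "
from h import *
to([523,-25,182])"
```

```text
t 20.18 pos [500.  226.2  43.1] phi 1.4344 tilt [ 8.e-04  5.e-04 -1.e+00] gap 52.3 F 62.7 wf [-1.9 -0.9  8.1]
tool dx -245.7 dy 56.9 dz -138.9 mm
```

Emit:
send_rows:
  moves:
    - {"dx": 0,"dy": 0,"dz": -0.005,"wx": 0,"wy": 0,"wz": 0,"gripper": 0.04}
    - {"dx": 0,"dy": 0,"dz": -0.01,"wx": 0,"wy": 0,"wz": 0,"gripper": 0.04}
    - {"dx": 0,"dy": 0,"dz": -0.015,"wx": 0,"wy": 0,"wz": 0,"gripper": 0.04}
    - {"dx": 0,"dy": 0,"dz": -0.02,"wx": 0,"wy": 0,"wz": 0,"gripper": 0.04}
    - {"dx": 0,"dy": 0,"dz": -0.025,"wx": 0,"wy": 0,"wz": 0,"gripper": 0.04}
    - {"dx": 0,"dy": 0,"dz": -0.025,"wx": 0,"wy": 0,"wz": 0,"gripper": 0.04}
    - {"dx": 0,"dy": 0,"dz": -0.02,"wx": 0,"wy": 0,"wz": 0,"gripper": 0.04}
    - {"dx": 0,"dy": 0,"dz": -0.01,"wx": 0,"wy": 0,"wz": 0,"gripper": 0.04}
    - {"dx": 0,"dy": 0,"dz": -0.01,"wx": 0,"wy": 0,"wz": 0,"gripper": 0.04}
    - {"dx": 0,"dy": 0,"dz": 0,"wx": 0,"wy": 0,"wz": 0,"gripper": 0.04}

```text
time_s: 21.02
ee_pos: [500.2, 226.1, 183.8]
tcp_rot: [0.0, 0.754, 0.657, 0.001]
wrist_force: [-0.5, -0.3, -2.0]
finger_gap: 52.4
finger_force: 63.3
```

Emit:
send_rows:
  moves:
    - {"dx": -0.01,"dy": 0.002,"dz": 0,"wx": 0,"wy": 0,"wz": 0,"gripper": 0.04}
    - {"dx": -0.02,"dy": 0.004,"dz": 0,"wx": 0,"wy": 0,"wz": 0,"gripper": 0.04}
    - {"dx": -0.03,"dy": 0.007,"dz": 0,"wx": 0,"wy": 0,"wz": 0,"gripper": 0.04}
    - {"dx": -0.03,"dy": 0.007,"dz": 0,"wx": 0,"wy": 0,"wz": 0,"gripper": 0.04}
    - {"dx": -0.03,"dy": 0.007,"dz": 0,"wx": 0,"wy": 0,"wz": 0,"gripper": 0.04}
    - {"dx": -0.03,"dy": 0.007,"dz": 0,"wx": 0,"wy": 0,"wz": 0,"gripper": 0.04}
    - {"dx": -0.03,"dy": 0.007,"dz": 0,"wx": 0,"wy": 0,"wz": 0,"gripper": 0.04}
    - {"dx": -0.03,"dy": 0.007,"dz": 0,"wx": 0,"wy": 0,"wz": 0,"gripper": 0.04}
    - {"dx": -0.025,"dy": 0.006,"dz": 0,"wx": 0,"wy": 0,"wz": 0,"gripper": 0.04}
    - {"dx": -0.011,"dy": 0.003,"dz": 0,"wx": 0,"wy": 0,"wz": 0,"gripper": 0.04}

```text
time_s: 21.85
ee_pos: [522.1, -28.7, 180.8]
tcp_rot: [-0.001, 0.754, 0.656, -0.001]
wrist_force: [-0.2, 0.2, -1.5]
finger_gap: 52.7
finger_force: 63.2
```

Emit:
send_rows:
  moves:
    - {"dx": 0,"dy": 0,"dz": 0.01,"wx": 0,"wy": 0,"wz": 0,"gripper": 0.04}
    - {"dx": 0,"dy": 0,"dz": 0.02,"wx": 0,"wy": 0,"wz": 0,"gripper": 0.04}
    - {"dx": 0,"dy": 0,"dz": 0.03,"wx": 0,"wy": 0,"wz": 0,"gripper": 0.04}
    - {"dx": 0,"dy": 0,"dz": 0.03,"wx": 0,"wy": 0,"wz": 0,"gripper": 0.04}
    - {"dx": 0,"dy": 0,"dz": 0.02,"wx": 0,"wy": 0,"wz": 0,"gripper": 0.04}
    - {"dx": 0,"dy": 0,"dz": 0.01,"wx": 0,"wy": 0,"wz": 0,"gripper": 0.04}
    - {"dx": 0,"dy": 0,"dz": 0.005,"wx": 0,"wy": 0,"wz": 0,"gripper": 0.04}
    - {"dx": 0,"dy": 0,"dz": 0,"wx": 0,"wy": 0,"wz": 0,"gripper": 0.04}
    - {"dx": 0,"dy": 0,"dz": 0,"wx": 0,"wy": 0,"wz": 0,"gripper": 0.04}
    - {"dx": 0,"dy": 0,"dz": 0,"wx": 0,"wy": 0,"wz": 0,"gripper": 0.04}

```text
time_s: 22.68
ee_pos: [523.4, -25.4, 58.3]
tcp_rot: [0.001, 0.754, 0.657, 0.001]
wrist_force: [0.0, -0.4, -1.6]
finger_gap: 52.6
finger_force: 63.2
```

```bash
python3 -c "
from h import *
to([523,-25,36.5])"
```

```text
t 22.68 pos [523.4 -25.4  58.3] phi 1.4344 tilt [ 1.9e-03 -2.0e-04 -1.0e+00] gap 52.6 F 63.2 wf [ 0.  -0.4 -1.6]
tool dx 0.4 dy -0.5 dz 21.8 mm
```

Emit:
send_rows:
  moves:
    - {"dx": 0,"dy": 0,"dz": 0.008,"wx": 0,"wy": 0,"wz": 0,"gripper": 0.04}
    - {"dx": 0,"dy": 0,"dz": 0.006,"wx": 0,"wy": 0,"wz": 0,"gripper": 0.04}
    - {"dx": 0,"dy": 0,"dz": 0.003,"wx": 0,"wy": 0,"wz": 0,"gripper": 0.04}
    - {"dx": 0,"dy": 0,"dz": 0.002,"wx": 0,"wy": 0,"wz": 0,"gripper": 0.04}
    - {"dx": 0,"dy": 0,"dz": 0.001,"wx": 0,"wy": 0,"wz": 0,"gripper": 0.04}
    - {"dx": 0,"dy": 0,"dz": 0.001,"wx": 0,"wy": 0,"wz": 0,"gripper": 0.04}
    - {"dx": 0,"dy": 0,"dz": 0,"wx": 0,"wy": 0,"wz": 0,"gripper": 0.04}
    - {"dx": 0,"dy": 0,"dz": 0,"wx": 0,"wy": 0,"wz": 0,"gripper": 0.04}
    - {"dx": 0,"dy": 0,"dz": 0,"wx": 0,"wy": 0,"wz": 0,"gripper": 0.04}
    - {"dx": 0,"dy": 0,"dz": 0,"wx": 0,"wy": 0,"wz": 0,"gripper": 0.04}

```text
time_s: 23.52
ee_pos: [522.7, -25.5, 37.0]
tcp_rot: [-0.0, 0.754, 0.657, -0.0]
wrist_force: [-6.9, 1.5, 11.5]
finger_gap: 52.7
finger_force: 65.1
```

Emit:
send_rows:
  moves:
    - {"dx": 0,"dy": 0,"dz": 0,"wx": 0,"wy": 0,"wz": 0,"gripper": 0.053}
    - {"dx": 0,"dy": 0,"dz": 0,"wx": 0,"wy": 0,"wz": 0,"gripper": 0.057}
    - {"dx": 0,"dy": 0,"dz": 0,"wx": 0,"wy": 0,"wz": 0,"gripper": 0.064}
    - {"dx": 0,"dy": 0,"dz": 0,"wx": 0,"wy": 0,"wz": 0,"gripper": 0.07}
    - {"dx": 0,"dy": 0,"dz": 0,"wx": 0,"wy": 0,"wz": 0,"gripper": 0.07}
    - {"dx": 0,"dy": 0,"dz": 0,"wx": 0,"wy": 0,"wz": 0,"gripper": 0.07}
    - {"dx": 0,"dy": 0,"dz": -0.02,"wx": 0,"wy": 0,"wz": 0,"gripper": 0.07}
    - {"dx": 0,"dy": 0,"dz": -0.035,"wx": 0,"wy": 0,"wz": 0,"gripper": 0.07}
    - {"dx": 0,"dy": 0,"dz": -0.035,"wx": 0,"wy": 0,"wz": 0,"gripper": 0.07}
    - {"dx": 0,"dy": 0,"dz": -0.035,"wx": 0,"wy": 0,"wz": 0,"gripper": 0.085}

```text
time_s: 24.35
ee_pos: [522.5, -25.5, 162.6]
tcp_rot: [-0.0, 0.754, 0.657, -0.0]
wrist_force: [0.5, 0.1, -0.0]
finger_gap: 80.1
finger_force: 0.0
```

Run:
```python
from h import *
s,p=wrist("w_tr4");find(p,["amber_bottle","petri_dish"],dict(Z,amber_bottle=4))
to([515,359.5,161.5])
```

```text
amber_bottle tip [177.3 258.5] 0.6 [520.3 -27.2   4. ]
   ext [228. 150. 295. 233.] 0.78
petri_dish tip [ 86.8 233.3] 0.82 [509.   62.2   4. ]
   ext [199.  46. 266. 119.] 0.95
t 24.60 pos [522.5 -25.5 160.5] phi 1.4343 tilt [-8.e-04  1.e-04 -1.e+00] gap 85.1 F 0.0 wf [-0.1 -0.4 -0.7]
tool dx 380.4 dy -59.8 dz -1.0 mm
```

Emit:
send_rows:
  moves:
    - {"dx": 0.02,"dy": -0.003,"dz": 0,"wx": 0,"wy": 0,"wz": 0,"gripper": 0.085}
    - {"dx": 0.033,"dy": -0.005,"dz": 0,"wx": 0,"wy": 0,"wz": 0,"gripper": 0.085}
    - {"dx": 0.033,"dy": -0.005,"dz": 0,"wx": 0,"wy": 0,"wz": 0,"gripper": 0.085}
    - {"dx": 0.033,"dy": -0.005,"dz": 0,"wx": 0,"wy": 0,"wz": 0,"gripper": 0.085}
    - {"dx": 0.033,"dy": -0.005,"dz": 0,"wx": 0,"wy": 0,"wz": 0,"gripper": 0.085}
    - {"dx": 0.033,"dy": -0.005,"dz": 0,"wx": 0,"wy": 0,"wz": 0,"gripper": 0.085}
    - {"dx": 0.033,"dy": -0.005,"dz": 0,"wx": 0,"wy": 0,"wz": 0,"gripper": 0.085}
    - {"dx": 0.033,"dy": -0.005,"dz": 0,"wx": 0,"wy": 0,"wz": 0,"gripper": 0.085}
    - {"dx": 0.033,"dy": -0.005,"dz": 0,"wx": 0,"wy": 0,"wz": 0,"gripper": 0.085}
    - {"dx": 0.033,"dy": -0.005,"dz": 0,"wx": 0,"wy": 0,"wz": 0,"gripper": 0.085}

```text
time_s: 25.43
ee_pos: [517.5, 296.5, 159.2]
tcp_rot: [-0.0, 0.754, 0.657, -0.001]
wrist_force: [0.1, 0.2, 0.6]
finger_gap: 84.9
finger_force: 0.0
```

Emit:
send_rows:
  moves:
    - {"dx": 0.033,"dy": -0.005,"dz": 0,"wx": 0,"wy": 0,"wz": 0,"gripper": 0.085}
    - {"dx": 0.02,"dy": -0.004,"dz": 0,"wx": 0,"wy": 0,"wz": 0,"gripper": 0.085}
    - {"dx": 0.01,"dy": -0.003,"dz": 0,"wx": 0,"wy": 0,"wz": 0,"gripper": 0.085}
    - {"dx": 0,"dy": 0,"dz": 0,"wx": 0,"wy": 0,"wz": 0,"gripper": 0.085}
    - {"dx": 0,"dy": 0,"dz": 0,"wx": 0,"wy": 0,"wz": 0,"gripper": 0.085}
    - {"dx": 0,"dy": 0,"dz": 0,"wx": 0,"wy": 0,"wz": 0,"gripper": 0.085}
    - {"dx": 0,"dy": 0,"dz": 0,"wx": 0,"wy": 0,"wz": 0,"gripper": 0.085}
    - {"dx": 0,"dy": 0,"dz": 0,"wx": 0,"wy": 0,"wz": 0,"gripper": 0.085}
    - {"dx": 0,"dy": 0,"dz": 0,"wx": 0,"wy": 0,"wz": 0,"gripper": 0.085}
    - {"dx": 0,"dy": 0,"dz": 0,"wx": 0,"wy": 0,"wz": 0,"gripper": 0.085}

```text
time_s: 26.27
ee_pos: [515.2, 358.7, 161.3]
tcp_rot: [0.0, 0.754, 0.657, 0.0]
wrist_force: [-0.1, -0.4, 0.7]
finger_gap: 85.3
finger_force: 0.0
```

Run:
```python
from h import *
s,p=wrist("w_wh");find(p,["white_bottle","crucible_task"],Z)
b=viewer.outline_of(p,"white_bottle")[0]["region"];h=cv2.cvtColor(p["pixels"],cv2.COLOR_BGR2HSV)
m=(b&(h[...,1]>130)&(h[...,0]>95)&(h[...,0]<125)).astype(np.uint8);m=cv2.morphologyEx(m,cv2.MORPH_OPEN,np.ones((5,5)))
ys,xs=np.nonzero(m);c,rad=cv2.minEnclosingCircle(np.c_[xs,ys].astype(np.float32));print("cap",c,rad,atz(p,c,94))
to([515,359.5,28])
```

```text
white_bottle tip [174.  264.3] 0.79 [519.6 361.1  10. ]
   ext [232. 159. 290. 221.] 0.7
crucible_task tip [238.1 277.8] 0.6 [524.4 291.5  10. ]
   ext [253. 230. 308. 278.] 0.67
cap (256.875, 196.625) 22.22410011291504 [513.49827298 362.68457381  94.        ]
t 26.57 pos [515.  359.1 161.2] phi 1.4343 tilt [-0.  0. -1.] gap 85.3 F 0.0 wf [-0.5  0.5 -0.7]
tool dx 0.4 dy -0.1 dz 133.2 mm
```

Emit:
send_rows:
  moves:
    - {"dx": 0.001,"dy": 0,"dz": 0.015,"wx": 0,"wy": 0,"wz": 0,"gripper": 0.085}
    - {"dx": 0,"dy": 0,"dz": 0.025,"wx": 0,"wy": 0,"wz": 0,"gripper": 0.085}
    - {"dx": 0,"dy": 0,"dz": 0.025,"wx": 0,"wy": 0,"wz": 0,"gripper": 0.085}
    - {"dx": 0,"dy": 0,"dz": 0.02,"wx": 0,"wy": 0,"wz": 0,"gripper": 0.085}
    - {"dx": 0,"dy": 0,"dz": 0.015,"wx": 0,"wy": 0,"wz": 0,"gripper": 0.085}
    - {"dx": 0,"dy": 0,"dz": 0.012,"wx": 0,"wy": 0,"wz": 0,"gripper": 0.085}
    - {"dx": 0,"dy": 0,"dz": 0.01,"wx": 0,"wy": 0,"wz": 0,"gripper": 0.085}
    - {"dx": 0,"dy": 0,"dz": 0.006,"wx": 0,"wy": 0,"wz": 0,"gripper": 0.085}
    - {"dx": 0,"dy": 0,"dz": 0.005,"wx": 0,"wy": 0,"wz": 0,"gripper": 0.085}
    - {"dx": 0,"dy": 0,"dz": 0,"wx": 0,"wy": 0,"wz": 0,"gripper": 0.085}

```text
time_s: 27.4
ee_pos: [515.1, 360.1, 27.7]
tcp_rot: [-0.0, 0.754, 0.657, -0.0]
wrist_force: [0.1, 0.1, -0.2]
finger_gap: 85.0
finger_force: 0.0
```

Emit:
send_rows:
  moves:
    - {"dx": 0,"dy": 0,"dz": 0,"wx": 0,"wy": 0,"wz": 0,"gripper": 0.07}
    - {"dx": 0,"dy": 0,"dz": 0,"wx": 0,"wy": 0,"wz": 0,"gripper": 0.06}
    - {"dx": 0,"dy": 0,"dz": 0,"wx": 0,"wy": 0,"wz": 0,"gripper": 0.05}
    - {"dx": 0,"dy": 0,"dz": 0,"wx": 0,"wy": 0,"wz": 0,"gripper": 0.046}
    - {"dx": 0,"dy": 0,"dz": 0,"wx": 0,"wy": 0,"wz": 0,"gripper": 0.042}
    - {"dx": 0,"dy": 0,"dz": 0,"wx": 0,"wy": 0,"wz": 0,"gripper": 0.035}
    - {"dx": 0,"dy": 0,"dz": 0,"wx": 0,"wy": 0,"wz": 0,"gripper": 0.03}
    - {"dx": 0,"dy": 0,"dz": 0,"wx": 0,"wy": 0,"wz": 0,"gripper": 0.03}
    - {"dx": 0,"dy": 0,"dz": 0,"wx": 0,"wy": 0,"wz": 0,"gripper": 0.03}
    - {"dx": 0,"dy": 0,"dz": 0,"wx": 0,"wy": 0,"wz": 0,"gripper": 0.03}

```text
time_s: 28.23
ee_pos: [515.5, 360.4, 29.1]
tcp_rot: [0.0, 0.754, 0.657, 0.001]
wrist_force: [-1.1, -0.3, 5.3]
finger_gap: 42.4
finger_force: 59.9
```

```bash
python3 -c "
from h import *
to([416,50,168])"
```

```text
t 28.23 pos [515.5 360.4  29.1] phi 1.4344 tilt [ 1.e-03  6.e-04 -1.e+00] gap 42.4 F 59.9 wf [-1.1 -0.3  5.3]
tool dx -321.0 dy -56.3 dz -138.9 mm
```

Emit:
send_rows:
  moves:
    - {"dx": 0,"dy": 0,"dz": -0.005,"wx": 0,"wy": 0,"wz": 0,"gripper": 0.03}
    - {"dx": 0,"dy": 0,"dz": -0.01,"wx": 0,"wy": 0,"wz": 0,"gripper": 0.03}
    - {"dx": 0,"dy": 0,"dz": -0.015,"wx": 0,"wy": 0,"wz": 0,"gripper": 0.03}
    - {"dx": 0,"dy": 0,"dz": -0.02,"wx": 0,"wy": 0,"wz": 0,"gripper": 0.03}
    - {"dx": 0,"dy": 0,"dz": -0.025,"wx": 0,"wy": 0,"wz": 0,"gripper": 0.03}
    - {"dx": 0,"dy": 0,"dz": -0.025,"wx": 0,"wy": 0,"wz": 0,"gripper": 0.03}
    - {"dx": 0,"dy": 0,"dz": -0.02,"wx": 0,"wy": 0,"wz": 0,"gripper": 0.03}
    - {"dx": 0,"dy": 0,"dz": -0.01,"wx": 0,"wy": 0,"wz": 0,"gripper": 0.03}
    - {"dx": 0,"dy": 0,"dz": -0.01,"wx": 0,"wy": 0,"wz": 0,"gripper": 0.03}
    - {"dx": 0,"dy": 0,"dz": 0,"wx": 0,"wy": 0,"wz": 0,"gripper": 0.03}

```text
time_s: 29.07
ee_pos: [515.5, 360.3, 169.9]
tcp_rot: [0.0, 0.754, 0.657, 0.001]
wrist_force: [0.1, 0.5, -2.5]
finger_gap: 42.6
finger_force: 61.0
```

Emit:
send_rows:
  moves:
    - {"dx": -0.01,"dy": -0.002,"dz": 0,"wx": 0,"wy": 0,"wz": 0,"gripper": 0.03}
    - {"dx": -0.02,"dy": -0.003,"dz": 0,"wx": 0,"wy": 0,"wz": 0,"gripper": 0.03}
    - {"dx": -0.032,"dy": -0.0056,"dz": 0,"wx": 0,"wy": 0,"wz": 0,"gripper": 0.03}
    - {"dx": -0.032,"dy": -0.0056,"dz": 0,"wx": 0,"wy": 0,"wz": 0,"gripper": 0.03}
    - {"dx": -0.032,"dy": -0.0056,"dz": 0,"wx": 0,"wy": 0,"wz": 0,"gripper": 0.03}
    - {"dx": -0.032,"dy": -0.0056,"dz": 0,"wx": 0,"wy": 0,"wz": 0,"gripper": 0.03}
    - {"dx": -0.032,"dy": -0.0056,"dz": 0,"wx": 0,"wy": 0,"wz": 0,"gripper": 0.03}
    - {"dx": -0.032,"dy": -0.0056,"dz": 0,"wx": 0,"wy": 0,"wz": 0,"gripper": 0.03}
    - {"dx": -0.032,"dy": -0.0056,"dz": 0,"wx": 0,"wy": 0,"wz": 0,"gripper": 0.03}
    - {"dx": -0.032,"dy": -0.0056,"dz": 0,"wx": 0,"wy": 0,"wz": 0,"gripper": 0.03}

```text
time_s: 29.9
ee_pos: [425.7, 82.2, 167.1]
tcp_rot: [-0.0, 0.754, 0.657, -0.001]
wrist_force: [0.7, -0.6, -1.2]
finger_gap: 42.3
finger_force: 61.1
```

Emit:
send_rows:
  moves:
    - {"dx": -0.025,"dy": -0.004,"dz": 0,"wx": 0,"wy": 0,"wz": 0,"gripper": 0.03}
    - {"dx": -0.01,"dy": -0.002,"dz": 0,"wx": 0,"wy": 0,"wz": 0,"gripper": 0.03}
    - {"dx": 0,"dy": 0,"dz": 0.01,"wx": 0,"wy": 0,"wz": 0,"gripper": 0.03}
    - {"dx": 0,"dy": 0,"dz": 0.02,"wx": 0,"wy": 0,"wz": 0,"gripper": 0.03}
    - {"dx": 0,"dy": 0,"dz": 0.03,"wx": 0,"wy": 0,"wz": 0,"gripper": 0.03}
    - {"dx": 0,"dy": 0,"dz": 0.03,"wx": 0,"wy": 0,"wz": 0,"gripper": 0.03}
    - {"dx": 0,"dy": 0,"dz": 0.02,"wx": 0,"wy": 0,"wz": 0,"gripper": 0.03}
    - {"dx": 0,"dy": 0,"dz": 0.01,"wx": 0,"wy": 0,"wz": 0,"gripper": 0.03}
    - {"dx": 0,"dy": 0,"dz": 0.005,"wx": 0,"wy": 0,"wz": 0,"gripper": 0.03}
    - {"dx": 0,"dy": 0,"dz": 0,"wx": 0,"wy": 0,"wz": 0,"gripper": 0.03}

```text
time_s: 30.73
ee_pos: [415.5, 50.4, 41.6]
tcp_rot: [-0.001, 0.753, 0.657, -0.001]
wrist_force: [-0.0, 1.2, -1.1]
finger_gap: 42.6
finger_force: 61.2
```

```bash
python3 -c "
from h import *
to([416,50,23])"
```

```text
t 30.73 pos [415.5  50.4  41.6] phi 1.4350 tilt [-0.0028  0.     -1.    ] gap 42.6 F 61.2 wf [-0.   1.2 -1.1]
tool dx -0.3 dy 0.5 dz 18.6 mm
```

Emit:
send_rows:
  moves:
    - {"dx": 0,"dy": 0,"dz": 0.008,"wx": 0,"wy": 0,"wz": 0,"gripper": 0.03}
    - {"dx": 0,"dy": 0,"dz": 0.005,"wx": 0,"wy": 0,"wz": 0,"gripper": 0.03}
    - {"dx": 0,"dy": 0,"dz": 0.003,"wx": 0,"wy": 0,"wz": 0,"gripper": 0.03}
    - {"dx": 0,"dy": 0,"dz": 0.002,"wx": 0,"wy": 0,"wz": 0,"gripper": 0.03}
    - {"dx": 0,"dy": 0,"dz": 0.001,"wx": 0,"wy": 0,"wz": 0,"gripper": 0.03}
    - {"dx": 0,"dy": 0,"dz": 0.001,"wx": 0,"wy": 0,"wz": 0,"gripper": 0.03}
    - {"dx": 0,"dy": 0,"dz": 0,"wx": 0,"wy": 0,"wz": 0,"gripper": 0.03}
    - {"dx": 0,"dy": 0,"dz": 0,"wx": 0,"wy": 0,"wz": 0,"gripper": 0.03}
    - {"dx": 0,"dy": 0,"dz": 0,"wx": 0,"wy": 0,"wz": 0,"gripper": 0.03}
    - {"dx": 0,"dy": 0,"dz": 0,"wx": 0,"wy": 0,"wz": 0,"gripper": 0.03}

```text
time_s: 31.57
ee_pos: [416.3, 49.7, 23.3]
tcp_rot: [0.0, 0.754, 0.657, 0.0]
wrist_force: [-0.5, -0.1, -0.3]
finger_gap: 42.7
finger_force: 61.2
```

Emit:
send_rows:
  moves:
    - {"dx": 0,"dy": 0,"dz": 0,"wx": 0,"wy": 0,"wz": 0,"gripper": 0.043}
    - {"dx": 0,"dy": 0,"dz": 0,"wx": 0,"wy": 0,"wz": 0,"gripper": 0.047}
    - {"dx": 0,"dy": 0,"dz": 0,"wx": 0,"wy": 0,"wz": 0,"gripper": 0.054}
    - {"dx": 0,"dy": 0,"dz": 0,"wx": 0,"wy": 0,"wz": 0,"gripper": 0.06}
    - {"dx": 0,"dy": 0,"dz": 0,"wx": 0,"wy": 0,"wz": 0,"gripper": 0.06}
    - {"dx": 0,"dy": 0,"dz": 0,"wx": 0,"wy": 0,"wz": 0,"gripper": 0.06}
    - {"dx": 0,"dy": 0,"dz": -0.02,"wx": 0,"wy": 0,"wz": 0,"gripper": 0.06}
    - {"dx": 0,"dy": 0,"dz": -0.035,"wx": 0,"wy": 0,"wz": 0,"gripper": 0.06}
    - {"dx": 0,"dy": 0,"dz": -0.04,"wx": 0,"wy": 0,"wz": 0,"gripper": 0.06}
    - {"dx": 0,"dy": 0,"dz": -0.04,"wx": 0,"wy": 0,"wz": 0,"gripper": 0.08}

```text
time_s: 32.4
ee_pos: [415.6, 49.7, 159.7]
tcp_rot: [-0.0, 0.754, 0.657, -0.0]
wrist_force: [0.4, 0.4, 0.1]
finger_gap: 70.4
finger_force: 0.0
```

Run:
```python
from h import *
s,p=wrist("w_tr5");find(p,["white_bottle","dropper_bottle","amber_bottle","petri_dish"],dict(Z,amber_bottle=4,white_bottle=4,dropper_bottle=4))
p=viewer.get_image("top");cv2.imwrite("pics/top5.png",p["pixels"]);find(p,["crucible_task","amber_bottle"],Z)
to([526,290.5,160])
```

```text
white_bottle tip [175.2 261.1] 0.86 [416.4  50.4   4. ]
   ext [233. 157. 287. 220.] 0.95
dropper_bottle tip [258.5 285.1] 0.63 [429.5 -44.1   4. ]
   ext [270. 243. 307. 324.] 0.87
   ext [343. 208. 447. 296.] 0.39
amber_bottle tip [235.  368.8] 0.7 [520.2 -29.    4. ]
   ext [345. 209. 449. 294.] 0.74
petri_dish tip [145.9 354.6] 0.64 [510.8  66.8   4. ]
   ext [326. 118. 393. 184.] 0.7
crucible_task tip [175.7 133.9] 0.79 [523.2 283.6  10. ]
   ext [121. 165. 138. 179.] 0.47
   ext [238. 157. 259. 184.] 0.64
t 33.10 pos [416.1  49.7 157.9] phi 1.4344 tilt [-6.e-04 -0.e+00 -1.e+00] gap 80.0 F 0.0 wf [0.2 0.5 0.4]
tool dx 253.5 dy 76.1 dz -2.1 mm
```

Emit:
send_rows:
  moves:
    - {"dx": 0.02,"dy": 0.006,"dz": 0,"wx": 0,"wy": 0,"wz": 0,"gripper": 0.085}
    - {"dx": 0.03,"dy": 0.009,"dz": 0,"wx": 0,"wy": 0,"wz": 0,"gripper": 0.085}
    - {"dx": 0.03,"dy": 0.009,"dz": 0,"wx": 0,"wy": 0,"wz": 0,"gripper": 0.085}
    - {"dx": 0.03,"dy": 0.009,"dz": 0,"wx": 0,"wy": 0,"wz": 0,"gripper": 0.085}
    - {"dx": 0.03,"dy": 0.009,"dz": 0,"wx": 0,"wy": 0,"wz": 0,"gripper": 0.085}
    - {"dx": 0.03,"dy": 0.009,"dz": 0,"wx": 0,"wy": 0,"wz": 0,"gripper": 0.085}
    - {"dx": 0.03,"dy": 0.009,"dz": 0,"wx": 0,"wy": 0,"wz": 0,"gripper": 0.085}
    - {"dx": 0.03,"dy": 0.009,"dz": 0,"wx": 0,"wy": 0,"wz": 0,"gripper": 0.085}
    - {"dx": 0.018,"dy": 0.006,"dz": 0,"wx": 0,"wy": 0,"wz": 0,"gripper": 0.085}
    - {"dx": 0.006,"dy": 0.001,"dz": 0,"wx": 0,"wy": 0,"wz": 0,"gripper": 0.085}

```text
time_s: 33.93
ee_pos: [526.5, 293.1, 157.4]
tcp_rot: [-0.0, 0.753, 0.658, -0.0]
wrist_force: [-0.8, -0.2, 0.1]
finger_gap: 84.6
finger_force: 0.0
```

Emit:
send_rows:
  moves:
    - {"dx": 0,"dy": 0,"dz": 0.01,"wx": 0,"wy": 0,"wz": 0,"gripper": 0.085}
    - {"dx": 0,"dy": 0,"dz": 0.02,"wx": 0,"wy": 0,"wz": 0,"gripper": 0.085}
    - {"dx": 0,"dy": 0,"dz": 0.02,"wx": 0,"wy": 0,"wz": 0,"gripper": 0.085}
    - {"dx": 0,"dy": 0,"dz": 0.02,"wx": 0,"wy": 0,"wz": 0,"gripper": 0.085}
    - {"dx": 0,"dy": 0,"dz": 0.01,"wx": 0,"wy": 0,"wz": 0,"gripper": 0.085}
    - {"dx": 0,"dy": 0,"dz": 0,"wx": 0,"wy": 0,"wz": 0,"gripper": 0.085}
    - {"dx": 0,"dy": 0,"dz": 0,"wx": 0,"wy": 0,"wz": 0,"gripper": 0.085}
    - {"dx": 0,"dy": 0,"dz": 0,"wx": 0,"wy": 0,"wz": 0,"gripper": 0.085}
    - {"dx": 0,"dy": 0,"dz": 0,"wx": 0,"wy": 0,"wz": 0,"gripper": 0.085}
    - {"dx": 0,"dy": 0,"dz": 0,"wx": 0,"wy": 0,"wz": 0,"gripper": 0.085}

```text
time_s: 34.77
ee_pos: [526.5, 291.1, 79.2]
tcp_rot: [0.0, 0.754, 0.657, 0.001]
wrist_force: [0.4, 0.4, -0.5]
finger_gap: 85.2
finger_force: 0.0
```

Run:
```python
from h import *
s,p=wrist("w_cr");find(p,["crucible_task"],Z)
for k in viewer.outline_of(p,"crucible_task")[:1]:
    ys,xs=np.nonzero(k["region"]);c,rad=cv2.minEnclosingCircle(np.c_[xs,ys].astype(np.float32));print("rim",c,rad,atz(p,c,49))
to([526.5,290.5,12])
```

```text
crucible_task tip [202.2 256.9] 0.81 [524.1 290.4  10. ]
   ext [222. 186. 298. 254.] 0.97
rim (258.3432312011719, 220.565673828125) 35.9480094909668 [525.44095496 290.12852039  49.        ]
t 34.97 pos [526.2 291.1  78.5] phi 1.4344 tilt [ 4.e-04  2.e-04 -1.e+00] gap 85.1 F 0.0 wf [ 0.5 -0.  -0.7]
tool dx -0.5 dy 0.4 dz 66.5 mm
```

Emit:
send_rows:
  moves:
    - {"dx": -0.001,"dy": 0,"dz": 0.01,"wx": 0,"wy": 0,"wz": 0,"gripper": 0.085}
    - {"dx": 0,"dy": 0,"dz": 0.012,"wx": 0,"wy": 0,"wz": 0,"gripper": 0.085}
    - {"dx": 0,"dy": 0,"dz": 0.012,"wx": 0,"wy": 0,"wz": 0,"gripper": 0.085}
    - {"dx": 0,"dy": 0,"dz": 0.01,"wx": 0,"wy": 0,"wz": 0,"gripper": 0.085}
    - {"dx": 0,"dy": 0,"dz": 0.008,"wx": 0,"wy": 0,"wz": 0,"gripper": 0.085}
    - {"dx": 0,"dy": 0,"dz": 0.006,"wx": 0,"wy": 0,"wz": 0,"gripper": 0.085}
    - {"dx": 0,"dy": 0,"dz": 0.005,"wx": 0,"wy": 0,"wz": 0,"gripper": 0.085}
    - {"dx": 0,"dy": 0,"dz": 0.003,"wx": 0,"wy": 0,"wz": 0,"gripper": 0.085}
    - {"dx": 0,"dy": 0,"dz": 0,"wx": 0,"wy": 0,"wz": 0,"gripper": 0.085}
    - {"dx": 0,"dy": 0,"dz": 0,"wx": 0,"wy": 0,"wz": 0,"gripper": 0.075}

```text
time_s: 35.8
ee_pos: [526.1, 290.1, 12.4]
tcp_rot: [0.0, 0.754, 0.657, 0.0]
wrist_force: [0.6, -0.6, 0.0]
finger_gap: 75.5
finger_force: 0.0
```

Emit:
send_rows:
  moves:
    - {"dx": 0,"dy": 0,"dz": 0,"wx": 0,"wy": 0,"wz": 0,"gripper": 0.065}
    - {"dx": 0,"dy": 0,"dz": 0,"wx": 0,"wy": 0,"wz": 0,"gripper": 0.055}
    - {"dx": 0,"dy": 0,"dz": 0,"wx": 0,"wy": 0,"wz": 0,"gripper": 0.05}
    - {"dx": 0,"dy": 0,"dz": 0,"wx": 0,"wy": 0,"wz": 0,"gripper": 0.047}
    - {"dx": 0,"dy": 0,"dz": 0,"wx": 0,"wy": 0,"wz": 0,"gripper": 0.044}
    - {"dx": 0,"dy": 0,"dz": 0,"wx": 0,"wy": 0,"wz": 0,"gripper": 0.04}
    - {"dx": 0,"dy": 0,"dz": 0,"wx": 0,"wy": 0,"wz": 0,"gripper": 0.035}
    - {"dx": 0,"dy": 0,"dz": 0,"wx": 0,"wy": 0,"wz": 0,"gripper": 0.03}
    - {"dx": 0,"dy": 0,"dz": 0,"wx": 0,"wy": 0,"wz": 0,"gripper": 0.03}
    - {"dx": 0,"dy": 0,"dz": 0,"wx": 0,"wy": 0,"wz": 0,"gripper": 0.03}

```text
time_s: 36.63
ee_pos: [526.1, 290.2, 12.9]
tcp_rot: [0.0, 0.754, 0.657, 0.0]
wrist_force: [-3.1, -0.2, 6.3]
finger_gap: 41.0
finger_force: 59.5
```

Run:
```python
from h import *
s,p=wrist("w_crg");find(p,["crucible_task"],Z);to([482.3,-300,182])
```

```text
crucible_task tip [238.4 255.8] 0.95 [523.9 289.3  10. ]
   ext [209. 216. 310. 324.] 0.64
t 36.78 pos [526.1 290.3  12.9] phi 1.4344 tilt [ 5.e-04  5.e-04 -1.e+00] gap 41.3 F 59.5 wf [-3.   0.8  6.4]
tool dx -590.7 dy 36.9 dz -169.1 mm
```

Emit:
send_rows:
  moves:
    - {"dx": 0,"dy": 0,"dz": -0.005,"wx": 0,"wy": 0,"wz": 0,"gripper": 0.03}
    - {"dx": 0,"dy": 0,"dz": -0.01,"wx": 0,"wy": 0,"wz": 0,"gripper": 0.03}
    - {"dx": 0,"dy": 0,"dz": -0.015,"wx": 0,"wy": 0,"wz": 0,"gripper": 0.03}
    - {"dx": 0,"dy": 0,"dz": -0.02,"wx": 0,"wy": 0,"wz": 0,"gripper": 0.03}
    - {"dx": 0,"dy": 0,"dz": -0.025,"wx": 0,"wy": 0,"wz": 0,"gripper": 0.03}
    - {"dx": 0,"dy": 0,"dz": -0.03,"wx": 0,"wy": 0,"wz": 0,"gripper": 0.03}
    - {"dx": 0,"dy": 0,"dz": -0.025,"wx": 0,"wy": 0,"wz": 0,"gripper": 0.03}
    - {"dx": 0,"dy": 0,"dz": -0.02,"wx": 0,"wy": 0,"wz": 0,"gripper": 0.03}
    - {"dx": 0,"dy": 0,"dz": -0.01,"wx": 0,"wy": 0,"wz": 0,"gripper": 0.03}
    - {"dx": 0,"dy": 0,"dz": 0,"wx": 0,"wy": 0,"wz": 0,"gripper": 0.03}

```text
time_s: 37.62
ee_pos: [526.7, 290.3, 174.9]
tcp_rot: [0.001, 0.754, 0.657, 0.002]
wrist_force: [-0.3, -0.5, 0.7]
finger_gap: 40.8
finger_force: 60.5
```

Run:
```python
from h import *
s,p=wrist("w_crl");find(p,["crucible_task"],dict(Z,crucible_task=169));show(s)
```

```text
crucible_task tip [236.2 255.9] 0.7 [524.5 289.4 169. ]
   ext [209. 218. 313. 323.] 0.62
t 37.62 pos [526.7 290.3 174.9] phi 1.4344 tilt [ 0.0037  0.0017 -1.    ] gap 40.8 F 60.5 wf [-0.3 -0.5  0.7]
```

Emit:
send_rows:
  moves:
    - {"dx": -0.01,"dy": 0.0006,"dz": 0,"wx": 0,"wy": 0,"wz": 0,"gripper": 0.03}
    - {"dx": -0.02,"dy": 0.0012,"dz": 0,"wx": 0,"wy": 0,"wz": 0,"gripper": 0.03}
    - {"dx": -0.032,"dy": 0.002,"dz": 0,"wx": 0,"wy": 0,"wz": 0,"gripper": 0.03}
    - {"dx": -0.032,"dy": 0.002,"dz": 0,"wx": 0,"wy": 0,"wz": 0,"gripper": 0.03}
    - {"dx": -0.032,"dy": 0.002,"dz": 0,"wx": 0,"wy": 0,"wz": 0,"gripper": 0.03}
    - {"dx": -0.032,"dy": 0.002,"dz": 0,"wx": 0,"wy": 0,"wz": 0,"gripper": 0.03}
    - {"dx": -0.032,"dy": 0.002,"dz": 0,"wx": 0,"wy": 0,"wz": 0,"gripper": 0.03}
    - {"dx": -0.032,"dy": 0.002,"dz": 0,"wx": 0,"wy": 0,"wz": 0,"gripper": 0.03}
    - {"dx": -0.032,"dy": 0.002,"dz": 0,"wx": 0,"wy": 0,"wz": 0,"gripper": 0.03}
    - {"dx": -0.032,"dy": 0.002,"dz": 0,"wx": 0,"wy": 0,"wz": 0,"gripper": 0.03}

```text
time_s: 38.6
ee_pos: [503.6, 2.3, 171.2]
tcp_rot: [-0.001, 0.754, 0.657, -0.001]
wrist_force: [0.0, 0.6, 0.1]
finger_gap: 40.9
finger_force: 60.5
```

Emit:
send_rows:
  moves:
    - {"dx": -0.032,"dy": 0.002,"dz": 0,"wx": 0,"wy": 0,"wz": 0,"gripper": 0.03}
    - {"dx": -0.032,"dy": 0.002,"dz": 0,"wx": 0,"wy": 0,"wz": 0,"gripper": 0.03}
    - {"dx": -0.032,"dy": 0.002,"dz": 0,"wx": 0,"wy": 0,"wz": 0,"gripper": 0.03}
    - {"dx": -0.032,"dy": 0.002,"dz": 0,"wx": 0,"wy": 0,"wz": 0,"gripper": 0.03}
    - {"dx": -0.032,"dy": 0.002,"dz": 0,"wx": 0,"wy": 0,"wz": 0,"gripper": 0.03}
    - {"dx": -0.032,"dy": 0.002,"dz": 0,"wx": 0,"wy": 0,"wz": 0,"gripper": 0.03}
    - {"dx": -0.032,"dy": 0.002,"dz": 0,"wx": 0,"wy": 0,"wz": 0,"gripper": 0.03}
    - {"dx": -0.032,"dy": 0.002,"dz": 0,"wx": 0,"wy": 0,"wz": 0,"gripper": 0.03}
    - {"dx": -0.032,"dy": 0.002,"dz": 0,"wx": 0,"wy": 0,"wz": 0,"gripper": 0.03}
    - {"dx": -0.017,"dy": 0.001,"dz": 0,"wx": 0,"wy": 0,"wz": 0,"gripper": 0.03}

```text
time_s: 39.43
ee_pos: [480.4, -303.6, 170.9]
tcp_rot: [-0.001, 0.754, 0.657, -0.0]
wrist_force: [0.0, 0.2, -0.3]
finger_gap: 41.1
finger_force: 60.5
```

Emit:
send_rows:
  moves:
    - {"dx": 0,"dy": 0,"dz": 0,"wx": 0,"wy": 0,"wz": 0,"gripper": 0.03}
    - {"dx": 0,"dy": 0,"dz": 0,"wx": 0,"wy": 0,"wz": 0,"gripper": 0.03}
    - {"dx": 0,"dy": 0,"dz": 0,"wx": 0,"wy": 0,"wz": 0,"gripper": 0.03}
    - {"dx": 0,"dy": 0,"dz": 0.01,"wx": 0,"wy": 0,"wz": 0,"gripper": 0.03}
    - {"dx": 0,"dy": 0,"dz": 0.02,"wx": 0,"wy": 0,"wz": 0,"gripper": 0.03}
    - {"dx": 0,"dy": 0,"dz": 0.03,"wx": 0,"wy": 0,"wz": 0,"gripper": 0.03}
    - {"dx": 0,"dy": 0,"dz": 0.02,"wx": 0,"wy": 0,"wz": 0,"gripper": 0.03}
    - {"dx": 0,"dy": 0,"dz": 0.01,"wx": 0,"wy": 0,"wz": 0,"gripper": 0.03}
    - {"dx": 0,"dy": 0,"dz": 0,"wx": 0,"wy": 0,"wz": 0,"gripper": 0.03}
    - {"dx": 0,"dy": 0,"dz": 0,"wx": 0,"wy": 0,"wz": 0,"gripper": 0.03}

```text
time_s: 40.27
ee_pos: [482.2, -300.2, 82.5]
tcp_rot: [-0.0, 0.753, 0.658, -0.0]
wrist_force: [0.1, -1.1, 0.6]
finger_gap: 41.0
finger_force: 60.6
```

Run:
```python
from h import *
s,p=wrist("w_pan");find(p,["crucible_task","balance"],Z);to([482.3,-300,49])
# predicted pan circle
C=(482.3,-300);print([proj(p,(C[0]+47*np.cos(a),C[1]+47*np.sin(a),46)).round(0).tolist() for a in np.arange(0,6.3,np.pi/4)])
```

```text
crucible_task tip [236.3 257.5] 0.63 [ 476.3 -329.3   10. ]
   ext [209. 216. 313. 322.] 0.7
balance tip [196.8 256.1] 0.72 [ 479.1 -300.5   -0. ]
   ext [ 76.  80. 375. 310.] 0.69
t 40.52 pos [ 482.4 -300.7   83.3] phi 1.4344 tilt [ 0.0014 -0.001  -1.    ] gap 41.0 F 60.6 wf [ 0.2 -0.2 -0.5]
tool dx 0.7 dy -0.2 dz 34.3 mm 
[[333.0, 206.0], [307.0, 157.0], [249.0, 142.0], [199.0, 172.0], [188.0, 225.0], [218.0, 268.0], [269.0, 280.0], [316.0, 256.0], [333.0, 206.0]]
```

View pics/w_pan.png

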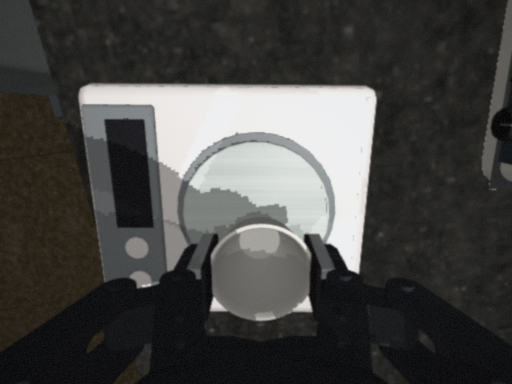

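The cup sits between the pads at (260,272). The pan ring spans columns 180–335 with its top edge near row 132, which puts its centre about 2 to 3 mm off my estimate, at roughly (481,-298). I correct for that and set the cup down.

Emit:
send_rows:
  moves:
    - {"dx": 0.003,"dy": -0.002,"dz": 0.005,"wx": 0,"wy": 0,"wz": 0,"gripper": 0.03}
    - {"dx": 0,"dy": 0,"dz": 0.01,"wx": 0,"wy": 0,"wz": 0,"gripper": 0.03}
    - {"dx": 0,"dy": 0,"dz": 0.008,"wx": 0,"wy": 0,"wz": 0,"gripper": 0.03}
    - {"dx": 0,"dy": 0,"dz": 0.005,"wx": 0,"wy": 0,"wz": 0,"gripper": 0.03}
    - {"dx": 0,"dy": 0,"dz": 0.003,"wx": 0,"wy": 0,"wz": 0,"gripper": 0.03}
    - {"dx": 0,"dy": 0,"dz": 0.002,"wx": 0,"wy": 0,"wz": 0,"gripper": 0.03}
    - {"dx": 0,"dy": 0,"dz": 0.001,"wx": 0,"wy": 0,"wz": 0,"gripper": 0.03}
    - {"dx": 0,"dy": 0,"dz": 0,"wx": 0,"wy": 0,"wz": 0,"gripper": 0.03}
    - {"dx": 0,"dy": 0,"dz": 0,"wx": 0,"wy": 0,"wz": 0,"gripper": 0.03}
    - {"dx": 0,"dy": 0,"dz": 0,"wx": 0,"wy": 0,"wz": 0,"gripper": 0.03}

```text
time_s: 41.35
ee_pos: [480.2, -297.5, 48.9]
tcp_rot: [-0.0, 0.754, 0.657, -0.0]
wrist_force: [-6.1, 2.2, 9.6]
finger_gap: 40.5
finger_force: 61.3
```

Run:
```python
from h import *
show(telemetry.get_state())
```

```text
t 41.35 pos [ 480.2 -297.5   48.9] phi 1.4343 tilt [-4.e-04 -2.e-04 -1.e+00] gap 40.5 F 61.3 wf [-6.1  2.2  9.6]
```

Emit:
send_rows:
  moves:
    - {"dx": 0,"dy": 0,"dz": 0,"wx": 0,"wy": 0,"wz": 0,"gripper": 0.042}
    - {"dx": 0,"dy": 0,"dz": 0,"wx": 0,"wy": 0,"wz": 0,"gripper": 0.046}
    - {"dx": 0,"dy": 0,"dz": 0,"wx": 0,"wy": 0,"wz": 0,"gripper": 0.054}
    - {"dx": 0,"dy": 0,"dz": 0,"wx": 0,"wy": 0,"wz": 0,"gripper": 0.065}
    - {"dx": 0,"dy": 0,"dz": 0,"wx": 0,"wy": 0,"wz": 0,"gripper": 0.07}
    - {"dx": 0,"dy": 0,"dz": 0,"wx": 0,"wy": 0,"wz": 0,"gripper": 0.07}
    - {"dx": 0,"dy": 0,"dz": -0.02,"wx": 0,"wy": 0,"wz": 0,"gripper": 0.07}
    - {"dx": 0,"dy": 0,"dz": -0.03,"wx": 0,"wy": 0,"wz": 0,"gripper": 0.07}
    - {"dx": 0,"dy": 0,"dz": -0.03,"wx": 0,"wy": 0,"wz": 0,"gripper": 0.07}
    - {"dx": 0,"dy": 0,"dz": -0.032,"wx": 0,"wy": 0,"wz": 0,"gripper": 0.085}

```text
time_s: 42.18
ee_pos: [480.1, -297.0, 161.1]
tcp_rot: [-0.001, 0.754, 0.657, -0.0]
wrist_force: [0.5, 0.2, 0.1]
finger_gap: 80.5
finger_force: 0.0
```

Run:
```python
from h import *
s,p=wrist("w_pan2");find(p,["crucible_task","balance"],dict(Z,crucible_task=46));to([416,50,160])
b=viewer.outline_of(p,"crucible_task")[0]["region"]
ys,xs=np.nonzero(b);c,rad=cv2.minEnclosingCircle(np.c_[xs,ys].astype(np.float32));print("rim",c,rad,atz(p,c,85))
cv2.imwrite("pics/pan2c.png",cv2.resize(p["pixels"],(768,576)))
```

```text
crucible_task tip [188.4 260.5] 0.91 [ 480.  -299.3   46. ]
   ext [227. 168. 290. 226.] 0.74
balance tip [178.6 258.6] 0.81 [ 477.8 -300.5    0. ]
   ext [132.  94. 346. 263.] 0.91
t 42.43 pos [ 480.2 -297.1  159.5] phi 1.4343 tilt [-6.e-04  5.e-04 -1.e+00] gap 85.0 F 0.0 wf [-0.4 -0.7 -0.5]
tool dx 335.1 dy -110.8 dz -0.5 mm 
rim (260.1166687011719, 198.7340850830078) 29.783321380615234 [ 480.05242785 -297.417626     85.        ]
```

View pics/pan2c.png

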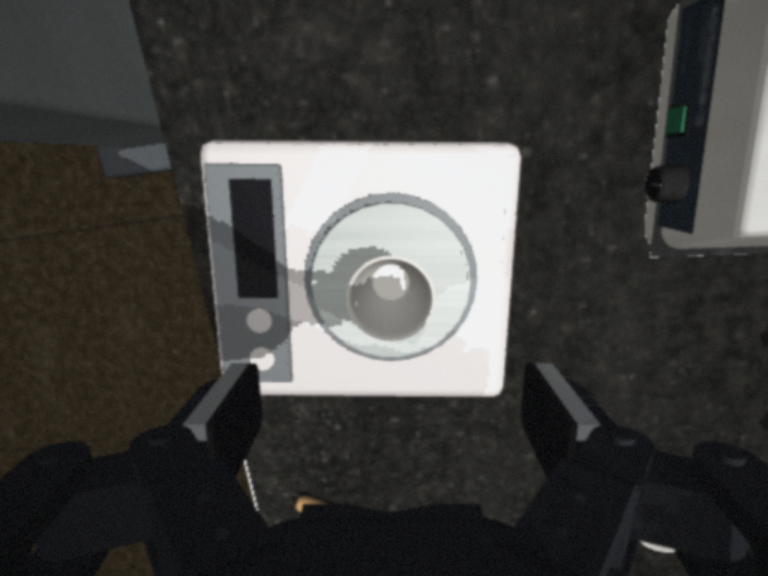

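The crucible stands upright, centred within about 2 mm on the pan, with its rim at about (391,298) of the enlarged view. Next: fetch the white bottle back.

Emit:
send_rows:
  moves:
    - {"dx": 0.02,"dy": -0.0066,"dz": 0,"wx": 0,"wy": 0,"wz": 0,"gripper": 0.08}
    - {"dx": 0.032,"dy": -0.0106,"dz": 0,"wx": 0,"wy": 0,"wz": 0,"gripper": 0.08}
    - {"dx": 0.032,"dy": -0.0106,"dz": 0,"wx": 0,"wy": 0,"wz": 0,"gripper": 0.08}
    - {"dx": 0.032,"dy": -0.0106,"dz": 0,"wx": 0,"wy": 0,"wz": 0,"gripper": 0.08}
    - {"dx": 0.032,"dy": -0.0106,"dz": 0,"wx": 0,"wy": 0,"wz": 0,"gripper": 0.08}
    - {"dx": 0.032,"dy": -0.0106,"dz": 0,"wx": 0,"wy": 0,"wz": 0,"gripper": 0.08}
    - {"dx": 0.032,"dy": -0.0106,"dz": 0,"wx": 0,"wy": 0,"wz": 0,"gripper": 0.08}
    - {"dx": 0.032,"dy": -0.0106,"dz": 0,"wx": 0,"wy": 0,"wz": 0,"gripper": 0.08}
    - {"dx": 0.032,"dy": -0.0106,"dz": 0,"wx": 0,"wy": 0,"wz": 0,"gripper": 0.08}
    - {"dx": 0.032,"dy": -0.0106,"dz": 0,"wx": 0,"wy": 0,"wz": 0,"gripper": 0.08}

```text
time_s: 43.32
ee_pos: [420.2, 23.2, 159.2]
tcp_rot: [-0.001, 0.754, 0.657, -0.001]
wrist_force: [0.2, 0.1, 0.1]
finger_gap: 79.7
finger_force: 0.0
```

Emit:
send_rows:
  moves:
    - {"dx": 0.02,"dy": -0.007,"dz": 0,"wx": 0,"wy": 0,"wz": 0,"gripper": 0.08}
    - {"dx": 0.007,"dy": -0.002,"dz": 0,"wx": 0,"wy": 0,"wz": 0,"gripper": 0.08}
    - {"dx": 0,"dy": 0,"dz": 0,"wx": 0,"wy": 0,"wz": 0,"gripper": 0.08}
    - {"dx": 0,"dy": 0,"dz": 0,"wx": 0,"wy": 0,"wz": 0,"gripper": 0.08}
    - {"dx": 0,"dy": 0,"dz": 0,"wx": 0,"wy": 0,"wz": 0,"gripper": 0.08}
    - {"dx": 0,"dy": 0,"dz": 0,"wx": 0,"wy": 0,"wz": 0,"gripper": 0.08}
    - {"dx": 0,"dy": 0,"dz": 0,"wx": 0,"wy": 0,"wz": 0,"gripper": 0.08}
    - {"dx": 0,"dy": 0,"dz": 0,"wx": 0,"wy": 0,"wz": 0,"gripper": 0.08}
    - {"dx": 0,"dy": 0,"dz": 0,"wx": 0,"wy": 0,"wz": 0,"gripper": 0.08}
    - {"dx": 0,"dy": 0,"dz": 0,"wx": 0,"wy": 0,"wz": 0,"gripper": 0.08}

```text
time_s: 44.15
ee_pos: [416.1, 49.5, 160.2]
tcp_rot: [-0.0, 0.754, 0.657, 0.0]
wrist_force: [-0.1, -0.4, -0.2]
finger_gap: 80.2
finger_force: 0.0
```

Run:
```python
from h import *
s,p=wrist("w_r1");find(p,["white_bottle","dropper_bottle","petri_dish"],dict(Z,white_bottle=4,dropper_bottle=4));to([416,49.7,23])
```

```text
white_bottle tip [174.6 260.5] 0.74 [416.5  50.8   4. ]
   ext [232. 154. 285. 217.] 0.7
dropper_bottle tip [256.6 285.3] 0.79 [430.6 -42.3   4. ]
dropper_bottle tip [231.5 368.2] 0.58 [520.6 -25.4   4. ]
   ext [270. 245. 306. 320.] 0.97
petri_dish tip [149.2 355.6] 0.66 [512.4  63.2   4. ]
   ext [323. 118. 389. 185.] 0.97
t 44.50 pos [416.   49.7 160.2] phi 1.4344 tilt [ 0.  0. -1.] gap 80.2 F 0.0 wf [-0.1  0.2 -0. ]
tool dx -0.1 dy -0.0 dz 137.2 mm
```

Emit:
send_rows:
  moves:
    - {"dx": 0,"dy": 0,"dz": 0.015,"wx": 0,"wy": 0,"wz": 0,"gripper": 0.08}
    - {"dx": 0,"dy": 0,"dz": 0.025,"wx": 0,"wy": 0,"wz": 0,"gripper": 0.08}
    - {"dx": 0,"dy": 0,"dz": 0.025,"wx": 0,"wy": 0,"wz": 0,"gripper": 0.08}
    - {"dx": 0,"dy": 0,"dz": 0.025,"wx": 0,"wy": 0,"wz": 0,"gripper": 0.08}
    - {"dx": 0,"dy": 0,"dz": 0.02,"wx": 0,"wy": 0,"wz": 0,"gripper": 0.08}
    - {"dx": 0,"dy": 0,"dz": 0.012,"wx": 0,"wy": 0,"wz": 0,"gripper": 0.08}
    - {"dx": 0,"dy": 0,"dz": 0.008,"wx": 0,"wy": 0,"wz": 0,"gripper": 0.08}
    - {"dx": 0,"dy": 0,"dz": 0.005,"wx": 0,"wy": 0,"wz": 0,"gripper": 0.08}
    - {"dx": 0,"dy": 0,"dz": 0.002,"wx": 0,"wy": 0,"wz": 0,"gripper": 0.08}
    - {"dx": 0,"dy": 0,"dz": 0,"wx": 0,"wy": 0,"wz": 0,"gripper": 0.08}

```text
time_s: 45.33
ee_pos: [416.2, 49.7, 23.4]
tcp_rot: [0.0, 0.754, 0.657, 0.0]
wrist_force: [-0.5, 0.1, -0.0]
finger_gap: 79.8
finger_force: 0.0
```

Emit:
send_rows:
  moves:
    - {"dx": 0,"dy": 0,"dz": 0,"wx": 0,"wy": 0,"wz": 0,"gripper": 0.07}
    - {"dx": 0,"dy": 0,"dz": 0,"wx": 0,"wy": 0,"wz": 0,"gripper": 0.06}
    - {"dx": 0,"dy": 0,"dz": 0,"wx": 0,"wy": 0,"wz": 0,"gripper": 0.05}
    - {"dx": 0,"dy": 0,"dz": 0,"wx": 0,"wy": 0,"wz": 0,"gripper": 0.046}
    - {"dx": 0,"dy": 0,"dz": 0,"wx": 0,"wy": 0,"wz": 0,"gripper": 0.042}
    - {"dx": 0,"dy": 0,"dz": 0,"wx": 0,"wy": 0,"wz": 0,"gripper": 0.035}
    - {"dx": 0,"dy": 0,"dz": 0,"wx": 0,"wy": 0,"wz": 0,"gripper": 0.03}
    - {"dx": 0,"dy": 0,"dz": 0,"wx": 0,"wy": 0,"wz": 0,"gripper": 0.03}
    - {"dx": 0,"dy": 0,"dz": 0,"wx": 0,"wy": 0,"wz": 0,"gripper": 0.03}
    - {"dx": 0,"dy": 0,"dz": 0,"wx": 0,"wy": 0,"wz": 0,"gripper": 0.03}

```text
time_s: 46.17
ee_pos: [416.3, 49.8, 23.9]
tcp_rot: [0.0, 0.754, 0.657, 0.0]
wrist_force: [-4.7, 0.4, 10.8]
finger_gap: 42.6
finger_force: 59.2
```

Emit:
send_rows:
  moves:
    - {"dx": 0,"dy": 0,"dz": -0.005,"wx": 0,"wy": 0,"wz": 0,"gripper": 0.03}
    - {"dx": 0,"dy": 0,"dz": -0.01,"wx": 0,"wy": 0,"wz": 0,"gripper": 0.03}
    - {"dx": 0,"dy": 0,"dz": -0.015,"wx": 0,"wy": 0,"wz": 0,"gripper": 0.03}
    - {"dx": 0,"dy": 0,"dz": -0.02,"wx": 0,"wy": 0,"wz": 0,"gripper": 0.03}
    - {"dx": 0,"dy": 0,"dz": -0.025,"wx": 0,"wy": 0,"wz": 0,"gripper": 0.03}
    - {"dx": 0,"dy": 0,"dz": -0.025,"wx": 0,"wy": 0,"wz": 0,"gripper": 0.03}
    - {"dx": 0,"dy": 0,"dz": -0.02,"wx": 0,"wy": 0,"wz": 0,"gripper": 0.03}
    - {"dx": 0,"dy": 0,"dz": -0.01,"wx": 0,"wy": 0,"wz": 0,"gripper": 0.03}
    - {"dx": 0,"dy": 0,"dz": -0.01,"wx": 0,"wy": 0,"wz": 0,"gripper": 0.03}
    - {"dx": 0,"dy": 0,"dz": 0,"wx": 0,"wy": 0,"wz": 0,"gripper": 0.03}

```text
time_s: 47.0
ee_pos: [416.5, 49.7, 164.3]
tcp_rot: [0.001, 0.754, 0.657, 0.001]
wrist_force: [0.1, -0.7, 0.5]
finger_gap: 42.4
finger_force: 61.2
```

```bash
python3 -c "
from h import *
to([515.2,360.1,28.5])"
```

```text
t 47.00 pos [416.5  49.7 164.3] phi 1.4343 tilt [ 0.0018  0.     -1.    ] gap 42.4 F 61.2 wf [ 0.1 -0.7  0.5]
tool dx 320.9 dy 55.6 dz 135.8 mm
```

Emit:
send_rows:
  moves:
    - {"dx": 0.01,"dy": 0.002,"dz": 0,"wx": 0,"wy": 0,"wz": 0,"gripper": 0.03}
    - {"dx": 0.02,"dy": 0.003,"dz": 0,"wx": 0,"wy": 0,"wz": 0,"gripper": 0.03}
    - {"dx": 0.032,"dy": 0.0056,"dz": 0,"wx": 0,"wy": 0,"wz": 0,"gripper": 0.03}
    - {"dx": 0.032,"dy": 0.0056,"dz": 0,"wx": 0,"wy": 0,"wz": 0,"gripper": 0.03}
    - {"dx": 0.032,"dy": 0.0056,"dz": 0,"wx": 0,"wy": 0,"wz": 0,"gripper": 0.03}
    - {"dx": 0.032,"dy": 0.0056,"dz": 0,"wx": 0,"wy": 0,"wz": 0,"gripper": 0.03}
    - {"dx": 0.032,"dy": 0.0056,"dz": 0,"wx": 0,"wy": 0,"wz": 0,"gripper": 0.03}
    - {"dx": 0.032,"dy": 0.0056,"dz": 0,"wx": 0,"wy": 0,"wz": 0,"gripper": 0.03}
    - {"dx": 0.032,"dy": 0.0056,"dz": 0,"wx": 0,"wy": 0,"wz": 0,"gripper": 0.03}
    - {"dx": 0.032,"dy": 0.0056,"dz": 0,"wx": 0,"wy": 0,"wz": 0,"gripper": 0.03}

```text
time_s: 47.83
ee_pos: [503.8, 328.4, 161.1]
tcp_rot: [-0.0, 0.754, 0.657, -0.001]
wrist_force: [0.4, -0.6, -0.8]
finger_gap: 42.3
finger_force: 61.1
```

Emit:
send_rows:
  moves:
    - {"dx": 0.025,"dy": 0.004,"dz": 0,"wx": 0,"wy": 0,"wz": 0,"gripper": 0.03}
    - {"dx": 0.01,"dy": 0.002,"dz": 0,"wx": 0,"wy": 0,"wz": 0,"gripper": 0.03}
    - {"dx": 0,"dy": 0,"dz": 0.01,"wx": 0,"wy": 0,"wz": 0,"gripper": 0.03}
    - {"dx": 0,"dy": 0,"dz": 0.02,"wx": 0,"wy": 0,"wz": 0,"gripper": 0.03}
    - {"dx": 0,"dy": 0,"dz": 0.03,"wx": 0,"wy": 0,"wz": 0,"gripper": 0.03}
    - {"dx": 0,"dy": 0,"dz": 0.03,"wx": 0,"wy": 0,"wz": 0,"gripper": 0.03}
    - {"dx": 0,"dy": 0,"dz": 0.015,"wx": 0,"wy": 0,"wz": 0,"gripper": 0.03}
    - {"dx": 0,"dy": 0,"dz": 0.01,"wx": 0,"wy": 0,"wz": 0,"gripper": 0.03}
    - {"dx": 0,"dy": 0,"dz": 0,"wx": 0,"wy": 0,"wz": 0,"gripper": 0.03}
    - {"dx": 0,"dy": 0,"dz": 0,"wx": 0,"wy": 0,"wz": 0,"gripper": 0.03}

```text
time_s: 48.67
ee_pos: [514.9, 359.9, 47.9]
tcp_rot: [-0.0, 0.754, 0.657, -0.0]
wrist_force: [0.8, 0.6, -1.7]
finger_gap: 42.6
finger_force: 61.2
```

```bash
python3 -c "
from h import *
to([515.2,360.1,29.5])"
```

```text
t 48.67 pos [514.9 359.9  47.9] phi 1.4340 tilt [-6.e-04 -4.e-04 -1.e+00] gap 42.6 F 61.2 wf [ 0.8  0.6 -1.7]
tool dx 0.2 dy 0.3 dz 18.4 mm
```

Emit:
send_rows:
  moves:
    - {"dx": 0,"dy": 0,"dz": 0.007,"wx": 0,"wy": 0,"wz": 0,"gripper": 0.03}
    - {"dx": 0,"dy": 0,"dz": 0.005,"wx": 0,"wy": 0,"wz": 0,"gripper": 0.03}
    - {"dx": 0,"dy": 0,"dz": 0.003,"wx": 0,"wy": 0,"wz": 0,"gripper": 0.03}
    - {"dx": 0,"dy": 0,"dz": 0.002,"wx": 0,"wy": 0,"wz": 0,"gripper": 0.03}
    - {"dx": 0,"dy": 0,"dz": 0.001,"wx": 0,"wy": 0,"wz": 0,"gripper": 0.03}
    - {"dx": 0,"dy": 0,"dz": 0.001,"wx": 0,"wy": 0,"wz": 0,"gripper": 0.03}
    - {"dx": 0,"dy": 0,"dz": 0,"wx": 0,"wy": 0,"wz": 0,"gripper": 0.03}
    - {"dx": 0,"dy": 0,"dz": 0,"wx": 0,"wy": 0,"wz": 0,"gripper": 0.03}
    - {"dx": 0,"dy": 0,"dz": 0,"wx": 0,"wy": 0,"wz": 0,"gripper": 0.03}
    - {"dx": 0,"dy": 0,"dz": 0,"wx": 0,"wy": 0,"wz": 0,"gripper": 0.03}

```text
time_s: 49.5
ee_pos: [515.0, 360.3, 30.0]
tcp_rot: [-0.0, 0.754, 0.657, 0.0]
wrist_force: [-3.1, -1.4, 5.6]
finger_gap: 42.6
finger_force: 61.9
```

Emit:
send_rows:
  moves:
    - {"dx": 0,"dy": 0,"dz": 0,"wx": 0,"wy": 0,"wz": 0,"gripper": 0.043}
    - {"dx": 0,"dy": 0,"dz": 0,"wx": 0,"wy": 0,"wz": 0,"gripper": 0.047}
    - {"dx": 0,"dy": 0,"dz": 0,"wx": 0,"wy": 0,"wz": 0,"gripper": 0.054}
    - {"dx": 0,"dy": 0,"dz": 0,"wx": 0,"wy": 0,"wz": 0,"gripper": 0.06}
    - {"dx": 0,"dy": 0,"dz": 0,"wx": 0,"wy": 0,"wz": 0,"gripper": 0.07}
    - {"dx": 0,"dy": 0,"dz": 0,"wx": 0,"wy": 0,"wz": 0,"gripper": 0.07}
    - {"dx": 0,"dy": 0,"dz": -0.02,"wx": 0,"wy": 0,"wz": 0,"gripper": 0.07}
    - {"dx": 0,"dy": 0,"dz": -0.035,"wx": 0,"wy": 0,"wz": 0,"gripper": 0.07}
    - {"dx": 0,"dy": 0,"dz": -0.04,"wx": 0,"wy": 0,"wz": 0,"gripper": 0.07}
    - {"dx": 0,"dy": 0,"dz": -0.035,"wx": 0,"wy": 0,"wz": 0,"gripper": 0.085}

```text
time_s: 50.33
ee_pos: [514.9, 360.1, 161.3]
tcp_rot: [0.0, 0.754, 0.657, 0.0]
wrist_force: [0.9, 0.4, 0.6]
finger_gap: 80.2
finger_force: 0.0
```

Run:
```python
from h import *
s,p=wrist("w_r2");find(p,["white_bottle"],Z);to([522.6,-25.5,160])
```

```text
white_bottle tip [176.5 262.7] 0.98 [517.4 360.2  10. ]
   ext [235. 156. 285. 223.] 0.64
t 50.48 pos [516.  360.8 162.4] phi 1.4343 tilt [ 0.0048  0.0029 -1.    ] gap 85.3 F 0.0 wf [-1.   0.3  0.2]
tool dx -381.8 dy 59.1 dz 2.4 mm
```

White is back. Next: the amber bottle.

Emit:
send_rows:
  moves:
    - {"dx": -0.02,"dy": 0.003,"dz": 0,"wx": 0,"wy": 0,"wz": 0,"gripper": 0.085}
    - {"dx": -0.033,"dy": 0.005,"dz": 0,"wx": 0,"wy": 0,"wz": 0,"gripper": 0.085}
    - {"dx": -0.033,"dy": 0.005,"dz": 0,"wx": 0,"wy": 0,"wz": 0,"gripper": 0.085}
    - {"dx": -0.033,"dy": 0.005,"dz": 0,"wx": 0,"wy": 0,"wz": 0,"gripper": 0.085}
    - {"dx": -0.033,"dy": 0.005,"dz": 0,"wx": 0,"wy": 0,"wz": 0,"gripper": 0.085}
    - {"dx": -0.033,"dy": 0.005,"dz": 0,"wx": 0,"wy": 0,"wz": 0,"gripper": 0.085}
    - {"dx": -0.033,"dy": 0.005,"dz": 0,"wx": 0,"wy": 0,"wz": 0,"gripper": 0.085}
    - {"dx": -0.033,"dy": 0.005,"dz": 0,"wx": 0,"wy": 0,"wz": 0,"gripper": 0.085}
    - {"dx": -0.033,"dy": 0.005,"dz": 0,"wx": 0,"wy": 0,"wz": 0,"gripper": 0.085}
    - {"dx": -0.033,"dy": 0.005,"dz": 0,"wx": 0,"wy": 0,"wz": 0,"gripper": 0.085}

```text
time_s: 51.32
ee_pos: [518.7, 38.0, 158.0]
tcp_rot: [-0.001, 0.754, 0.657, -0.001]
wrist_force: [1.0, 0.8, -0.0]
finger_gap: 85.4
finger_force: 0.0
```

Emit:
send_rows:
  moves:
    - {"dx": -0.033,"dy": 0.005,"dz": 0,"wx": 0,"wy": 0,"wz": 0,"gripper": 0.085}
    - {"dx": -0.02,"dy": 0.005,"dz": 0,"wx": 0,"wy": 0,"wz": 0,"gripper": 0.085}
    - {"dx": -0.011,"dy": 0.002,"dz": 0,"wx": 0,"wy": 0,"wz": 0,"gripper": 0.085}
    - {"dx": 0,"dy": 0,"dz": 0,"wx": 0,"wy": 0,"wz": 0,"gripper": 0.085}
    - {"dx": 0,"dy": 0,"dz": 0,"wx": 0,"wy": 0,"wz": 0,"gripper": 0.085}
    - {"dx": 0,"dy": 0,"dz": 0,"wx": 0,"wy": 0,"wz": 0,"gripper": 0.085}
    - {"dx": 0,"dy": 0,"dz": 0,"wx": 0,"wy": 0,"wz": 0,"gripper": 0.085}
    - {"dx": 0,"dy": 0,"dz": 0,"wx": 0,"wy": 0,"wz": 0,"gripper": 0.085}
    - {"dx": 0,"dy": 0,"dz": 0,"wx": 0,"wy": 0,"wz": 0,"gripper": 0.085}
    - {"dx": 0,"dy": 0,"dz": 0,"wx": 0,"wy": 0,"wz": 0,"gripper": 0.085}

```text
time_s: 52.15
ee_pos: [522.6, -25.0, 159.2]
tcp_rot: [-0.0, 0.753, 0.657, 0.0]
wrist_force: [0.2, 1.0, -0.4]
finger_gap: 85.3
finger_force: 0.0
```

Run:
```python
from h import *
s,p=wrist("w_r3");find(p,["amber_bottle"],dict(Z,amber_bottle=4));to([522.6,-25.5,37])
```

```text
amber_bottle tip [176.7 258.8] 0.75 [521.1 -25.4   4. ]
   ext [228. 151. 295. 236.] 0.78
t 52.30 pos [522.6 -25.3 159.2] phi 1.4345 tilt [ 1.e-04  0.e+00 -1.e+00] gap 85.1 F 0.0 wf [ 0.4 -0.3  0.3]
tool dx -0.2 dy 0.0 dz 122.2 mm
```

Emit:
send_rows:
  moves:
    - {"dx": 0,"dy": 0,"dz": 0.015,"wx": 0,"wy": 0,"wz": 0,"gripper": 0.08}
    - {"dx": 0,"dy": 0,"dz": 0.02,"wx": 0,"wy": 0,"wz": 0,"gripper": 0.08}
    - {"dx": 0,"dy": 0,"dz": 0.02,"wx": 0,"wy": 0,"wz": 0,"gripper": 0.08}
    - {"dx": 0,"dy": 0,"dz": 0.02,"wx": 0,"wy": 0,"wz": 0,"gripper": 0.08}
    - {"dx": 0,"dy": 0,"dz": 0.017,"wx": 0,"wy": 0,"wz": 0,"gripper": 0.08}
    - {"dx": 0,"dy": 0,"dz": 0.012,"wx": 0,"wy": 0,"wz": 0,"gripper": 0.08}
    - {"dx": 0,"dy": 0,"dz": 0.008,"wx": 0,"wy": 0,"wz": 0,"gripper": 0.08}
    - {"dx": 0,"dy": 0,"dz": 0.006,"wx": 0,"wy": 0,"wz": 0,"gripper": 0.08}
    - {"dx": 0,"dy": 0,"dz": 0.004,"wx": 0,"wy": 0,"wz": 0,"gripper": 0.08}
    - {"dx": 0,"dy": 0,"dz": 0,"wx": 0,"wy": 0,"wz": 0,"gripper": 0.08}

```text
time_s: 53.13
ee_pos: [522.5, -25.5, 36.9]
tcp_rot: [-0.0, 0.754, 0.657, -0.0]
wrist_force: [-0.5, 0.0, 0.4]
finger_gap: 79.9
finger_force: 0.0
```

Emit:
send_rows:
  moves:
    - {"dx": 0,"dy": 0,"dz": 0,"wx": 0,"wy": 0,"wz": 0,"gripper": 0.075}
    - {"dx": 0,"dy": 0,"dz": 0,"wx": 0,"wy": 0,"wz": 0,"gripper": 0.065}
    - {"dx": 0,"dy": 0,"dz": 0,"wx": 0,"wy": 0,"wz": 0,"gripper": 0.06}
    - {"dx": 0,"dy": 0,"dz": 0,"wx": 0,"wy": 0,"wz": 0,"gripper": 0.055}
    - {"dx": 0,"dy": 0,"dz": 0,"wx": 0,"wy": 0,"wz": 0,"gripper": 0.05}
    - {"dx": 0,"dy": 0,"dz": 0,"wx": 0,"wy": 0,"wz": 0,"gripper": 0.045}
    - {"dx": 0,"dy": 0,"dz": 0,"wx": 0,"wy": 0,"wz": 0,"gripper": 0.04}
    - {"dx": 0,"dy": 0,"dz": 0,"wx": 0,"wy": 0,"wz": 0,"gripper": 0.04}
    - {"dx": 0,"dy": 0,"dz": 0,"wx": 0,"wy": 0,"wz": 0,"gripper": 0.04}
    - {"dx": 0,"dy": 0,"dz": 0,"wx": 0,"wy": 0,"wz": 0,"gripper": 0.04}

```text
time_s: 53.97
ee_pos: [522.9, -25.5, 38.0]
tcp_rot: [0.0, 0.754, 0.657, 0.0]
wrist_force: [-3.3, -0.2, 6.8]
finger_gap: 52.3
finger_force: 61.9
```

Emit:
send_rows:
  moves:
    - {"dx": 0,"dy": 0,"dz": -0.005,"wx": 0,"wy": 0,"wz": 0,"gripper": 0.04}
    - {"dx": 0,"dy": 0,"dz": -0.01,"wx": 0,"wy": 0,"wz": 0,"gripper": 0.04}
    - {"dx": 0,"dy": 0,"dz": -0.015,"wx": 0,"wy": 0,"wz": 0,"gripper": 0.04}
    - {"dx": 0,"dy": 0,"dz": -0.02,"wx": 0,"wy": 0,"wz": 0,"gripper": 0.04}
    - {"dx": 0,"dy": 0,"dz": -0.025,"wx": 0,"wy": 0,"wz": 0,"gripper": 0.04}
    - {"dx": 0,"dy": 0,"dz": -0.025,"wx": 0,"wy": 0,"wz": 0,"gripper": 0.04}
    - {"dx": 0,"dy": 0,"dz": -0.02,"wx": 0,"wy": 0,"wz": 0,"gripper": 0.04}
    - {"dx": 0,"dy": 0,"dz": -0.01,"wx": 0,"wy": 0,"wz": 0,"gripper": 0.04}
    - {"dx": 0,"dy": 0,"dz": -0.01,"wx": 0,"wy": 0,"wz": 0,"gripper": 0.04}
    - {"dx": 0,"dy": 0,"dz": 0,"wx": 0,"wy": 0,"wz": 0,"gripper": 0.04}

```text
time_s: 54.8
ee_pos: [523.0, -25.5, 178.7]
tcp_rot: [0.001, 0.754, 0.657, 0.001]
wrist_force: [1.1, 0.3, -1.1]
finger_gap: 52.2
finger_force: 63.4
```

```bash
python3 -c "
from h import *
to([499.8,226,43.5])"
```

```text
t 54.80 pos [523.  -25.5 178.7] phi 1.4343 tilt [ 2.1e-03 -3.0e-04 -1.0e+00] gap 52.2 F 63.4 wf [ 1.1  0.3 -1.1]
tool dx 246.0 dy -57.2 dz 135.2 mm
```

Emit:
send_rows:
  moves:
    - {"dx": 0.01,"dy": -0.002,"dz": 0,"wx": 0,"wy": 0,"wz": 0,"gripper": 0.04}
    - {"dx": 0.02,"dy": -0.004,"dz": 0,"wx": 0,"wy": 0,"wz": 0,"gripper": 0.04}
    - {"dx": 0.03,"dy": -0.007,"dz": 0,"wx": 0,"wy": 0,"wz": 0,"gripper": 0.04}
    - {"dx": 0.03,"dy": -0.007,"dz": 0,"wx": 0,"wy": 0,"wz": 0,"gripper": 0.04}
    - {"dx": 0.03,"dy": -0.007,"dz": 0,"wx": 0,"wy": 0,"wz": 0,"gripper": 0.04}
    - {"dx": 0.03,"dy": -0.007,"dz": 0,"wx": 0,"wy": 0,"wz": 0,"gripper": 0.04}
    - {"dx": 0.03,"dy": -0.007,"dz": 0,"wx": 0,"wy": 0,"wz": 0,"gripper": 0.04}
    - {"dx": 0.03,"dy": -0.007,"dz": 0,"wx": 0,"wy": 0,"wz": 0,"gripper": 0.04}
    - {"dx": 0.025,"dy": -0.006,"dz": 0,"wx": 0,"wy": 0,"wz": 0,"gripper": 0.04}
    - {"dx": 0.011,"dy": -0.003,"dz": 0,"wx": 0,"wy": 0,"wz": 0,"gripper": 0.04}

```text
time_s: 55.63
ee_pos: [498.2, 229.1, 175.6]
tcp_rot: [-0.001, 0.753, 0.658, -0.001]
wrist_force: [0.0, -0.6, -1.7]
finger_gap: 52.4
finger_force: 63.3
```

Emit:
send_rows:
  moves:
    - {"dx": 0,"dy": 0,"dz": 0,"wx": 0,"wy": 0,"wz": 0,"gripper": 0.04}
    - {"dx": 0,"dy": 0,"dz": 0.01,"wx": 0,"wy": 0,"wz": 0,"gripper": 0.04}
    - {"dx": 0,"dy": 0,"dz": 0.02,"wx": 0,"wy": 0,"wz": 0,"gripper": 0.04}
    - {"dx": 0,"dy": 0,"dz": 0.03,"wx": 0,"wy": 0,"wz": 0,"gripper": 0.04}
    - {"dx": 0,"dy": 0,"dz": 0.03,"wx": 0,"wy": 0,"wz": 0,"gripper": 0.04}
    - {"dx": 0,"dy": 0,"dz": 0.015,"wx": 0,"wy": 0,"wz": 0,"gripper": 0.04}
    - {"dx": 0,"dy": 0,"dz": 0.01,"wx": 0,"wy": 0,"wz": 0,"gripper": 0.04}
    - {"dx": 0,"dy": 0,"dz": 0,"wx": 0,"wy": 0,"wz": 0,"gripper": 0.04}
    - {"dx": 0,"dy": 0,"dz": 0,"wx": 0,"wy": 0,"wz": 0,"gripper": 0.04}
    - {"dx": 0,"dy": 0,"dz": 0,"wx": 0,"wy": 0,"wz": 0,"gripper": 0.04}

```text
time_s: 56.47
ee_pos: [500.2, 225.9, 63.3]
tcp_rot: [0.0, 0.754, 0.657, 0.001]
wrist_force: [0.1, -0.0, -1.5]
finger_gap: 52.6
finger_force: 63.2
```

```bash
python3 -c "
from h import *
to([499.8,226,43.5])"
```

```text
t 56.47 pos [500.2 225.9  63.3] phi 1.4339 tilt [ 1.6e-03  6.0e-04 -1.0e+00] gap 52.6 F 63.2 wf [ 0.1 -0.  -1.5]
tool dx 0.1 dy -0.5 dz 19.8 mm
```

Emit:
send_rows:
  moves:
    - {"dx": 0,"dy": 0,"dz": 0.008,"wx": 0,"wy": 0,"wz": 0,"gripper": 0.04}
    - {"dx": 0,"dy": 0,"dz": 0.005,"wx": 0,"wy": 0,"wz": 0,"gripper": 0.04}
    - {"dx": 0,"dy": 0,"dz": 0.003,"wx": 0,"wy": 0,"wz": 0,"gripper": 0.04}
    - {"dx": 0,"dy": 0,"dz": 0.001,"wx": 0,"wy": 0,"wz": 0,"gripper": 0.04}
    - {"dx": 0,"dy": 0,"dz": 0.001,"wx": 0,"wy": 0,"wz": 0,"gripper": 0.04}
    - {"dx": 0,"dy": 0,"dz": 0.001,"wx": 0,"wy": 0,"wz": 0,"gripper": 0.04}
    - {"dx": 0,"dy": 0,"dz": 0,"wx": 0,"wy": 0,"wz": 0,"gripper": 0.04}
    - {"dx": 0,"dy": 0,"dz": 0,"wx": 0,"wy": 0,"wz": 0,"gripper": 0.04}
    - {"dx": 0,"dy": 0,"dz": 0,"wx": 0,"wy": 0,"wz": 0,"gripper": 0.04}
    - {"dx": 0,"dy": 0,"dz": 0,"wx": 0,"wy": 0,"wz": 0,"gripper": 0.04}

```text
time_s: 57.3
ee_pos: [499.6, 226.1, 44.0]
tcp_rot: [-0.0, 0.754, 0.657, 0.0]
wrist_force: [-3.5, -0.8, 8.4]
finger_gap: 52.3
finger_force: 64.7
```

Emit:
send_rows:
  moves:
    - {"dx": 0,"dy": 0,"dz": 0,"wx": 0,"wy": 0,"wz": 0,"gripper": 0.053}
    - {"dx": 0,"dy": 0,"dz": 0,"wx": 0,"wy": 0,"wz": 0,"gripper": 0.057}
    - {"dx": 0,"dy": 0,"dz": 0,"wx": 0,"wy": 0,"wz": 0,"gripper": 0.064}
    - {"dx": 0,"dy": 0,"dz": 0,"wx": 0,"wy": 0,"wz": 0,"gripper": 0.07}
    - {"dx": 0,"dy": 0,"dz": 0,"wx": 0,"wy": 0,"wz": 0,"gripper": 0.075}
    - {"dx": 0,"dy": 0,"dz": 0,"wx": 0,"wy": 0,"wz": 0,"gripper": 0.075}
    - {"dx": 0,"dy": 0,"dz": -0.02,"wx": 0,"wy": 0,"wz": 0,"gripper": 0.075}
    - {"dx": 0,"dy": 0,"dz": -0.035,"wx": 0,"wy": 0,"wz": 0,"gripper": 0.075}
    - {"dx": 0,"dy": 0,"dz": -0.04,"wx": 0,"wy": 0,"wz": 0,"gripper": 0.075}
    - {"dx": 0,"dy": 0,"dz": -0.03,"wx": 0,"wy": 0,"wz": 0,"gripper": 0.085}

```text
time_s: 58.13
ee_pos: [499.8, 226.1, 171.0]
tcp_rot: [0.0, 0.754, 0.657, 0.001]
wrist_force: [0.4, 1.1, 0.6]
finger_gap: 84.0
finger_force: 0.0
```

Run:
```python
from h import *
s,p=wrist("w_r4");find(p,["amber_bottle"],Z);to([432.5,-41.3,165],-0.1364)
```

```text
amber_bottle tip [176.6 259.7] 0.66 [499.2 224.5  10. ]
   ext [226. 150. 296. 234.] 0.56
t 58.28 pos [500.5 226.3 170.5] phi 1.4344 tilt [ 0.0044  0.0016 -1.    ] gap 84.9 F 0.0 wf [-0.1  0.1 -2. ]
tool dx -274.4 dy -31.0 dz 5.5 mm wz 15.000
```

Emit:
send_rows:
  moves:
    - {"dx": -0.02,"dy": -0.003,"dz": 0,"wx": 0,"wy": 0,"wz": 0,"gripper": 0.085}
    - {"dx": -0.032,"dy": -0.003,"dz": 0,"wx": 0,"wy": 0,"wz": 0,"gripper": 0.085}
    - {"dx": -0.032,"dy": -0.003,"dz": 0,"wx": 0,"wy": 0,"wz": 0,"gripper": 0.085}
    - {"dx": -0.032,"dy": -0.004,"dz": 0,"wx": 0,"wy": 0,"wz": 0,"gripper": 0.085}
    - {"dx": -0.032,"dy": -0.003,"dz": 0,"wx": 0,"wy": 0,"wz": 0,"gripper": 0.085}
    - {"dx": -0.032,"dy": -0.003,"dz": 0,"wx": 0,"wy": 0,"wz": 0,"gripper": 0.085}
    - {"dx": -0.032,"dy": -0.003,"dz": 0,"wx": 0,"wy": 0,"wz": 0,"gripper": 0.085}
    - {"dx": -0.032,"dy": -0.003,"dz": 0,"wx": 0,"wy": 0,"wz": 0,"gripper": 0.085}
    - {"dx": -0.02,"dy": -0.003,"dz": 0,"wx": 0,"wy": 0,"wz": 0,"gripper": 0.085}
    - {"dx": -0.01,"dy": -0.003,"dz": 0,"wx": 0,"wy": 0,"wz": 0,"gripper": 0.085}

```text
time_s: 59.12
ee_pos: [430.6, -43.1, 167.1]
tcp_rot: [-0.001, 0.754, 0.656, -0.001]
wrist_force: [0.6, 0.7, -1.0]
finger_gap: 84.7
finger_force: 0.0
```

Emit:
send_rows:
  moves:
    - {"dx": 0,"dy": 0,"dz": 0,"wx": 0,"wy": 0,"wz": 1.1,"gripper": 0.085}
    - {"dx": 0,"dy": 0,"dz": 0,"wx": 0,"wy": 0,"wz": 1.1,"gripper": 0.085}
    - {"dx": 0,"dy": 0,"dz": 0,"wx": 0,"wy": 0,"wz": 1.1,"gripper": 0.085}
    - {"dx": 0,"dy": 0,"dz": 0,"wx": 0,"wy": 0,"wz": 1.1,"gripper": 0.085}
    - {"dx": 0,"dy": 0,"dz": 0,"wx": 0,"wy": 0,"wz": 1.1,"gripper": 0.085}
    - {"dx": 0,"dy": 0,"dz": 0,"wx": 0,"wy": 0,"wz": 1.1,"gripper": 0.085}
    - {"dx": 0,"dy": 0,"dz": 0,"wx": 0,"wy": 0,"wz": 1.1,"gripper": 0.085}
    - {"dx": 0,"dy": 0,"dz": 0,"wx": 0,"wy": 0,"wz": 1.1,"gripper": 0.085}
    - {"dx": 0,"dy": 0,"dz": 0,"wx": 0,"wy": 0,"wz": 1.1,"gripper": 0.085}
    - {"dx": 0,"dy": 0,"dz": 0,"wx": 0,"wy": 0,"wz": 1.1,"gripper": 0.085}

```text
time_s: 59.95
ee_pos: [431.3, -40.7, 167.3]
tcp_rot: [-0.0, 0.99, 0.138, -0.001]
wrist_force: [-0.7, 0.9, 0.1]
finger_gap: 85.0
finger_force: 0.0
```

Emit:
send_rows:
  moves:
    - {"dx": 0,"dy": 0,"dz": 0,"wx": 0,"wy": 0,"wz": 1.1,"gripper": 0.085}
    - {"dx": 0,"dy": 0,"dz": 0,"wx": 0,"wy": 0,"wz": 1.1,"gripper": 0.085}
    - {"dx": 0,"dy": 0,"dz": 0,"wx": 0,"wy": 0,"wz": 1.1,"gripper": 0.085}
    - {"dx": 0,"dy": 0,"dz": 0,"wx": 0,"wy": 0,"wz": 0.7,"gripper": 0.085}
    - {"dx": 0,"dy": 0,"dz": 0,"wx": 0,"wy": 0,"wz": 0,"gripper": 0.08}
    - {"dx": 0,"dy": 0,"dz": 0,"wx": 0,"wy": 0,"wz": 0,"gripper": 0.07}
    - {"dx": 0,"dy": 0,"dz": 0,"wx": 0,"wy": 0,"wz": 0,"gripper": 0.07}
    - {"dx": 0,"dy": 0,"dz": 0,"wx": 0,"wy": 0,"wz": 0,"gripper": 0.07}
    - {"dx": 0,"dy": 0,"dz": 0,"wx": 0,"wy": 0,"wz": 0,"gripper": 0.07}
    - {"dx": 0,"dy": 0,"dz": 0,"wx": 0,"wy": 0,"wz": 0,"gripper": 0.07}

```text
time_s: 60.78
ee_pos: [431.6, -41.2, 168.2]
tcp_rot: [-0.0, 0.998, -0.068, -0.0]
wrist_force: [0.5, -0.7, 0.1]
finger_gap: 70.0
finger_force: 0.0
```

Run:
```python
from h import *
s,p=wrist("w_r5");find(p,["dropper_bottle"],dict(Z,dropper_bottle=4));to([432.3,-41.3,25],-0.1364)
```

```text
dropper_bottle tip [179.  262.3] 0.64 [427.5 -43.1   4. ]
   ext [242. 165. 278. 219.] 0.91
t 60.93 pos [431.6 -41.3 168.2] phi -0.1361 tilt [ 1.e-04 -0.e+00 -1.e+00] gap 70.0 F 0.0 wf [ 0.1 -0.   1.2]
tool dx 0.7 dy -0.1 dz 143.2 mm wz 0.003
```

Emit:
send_rows:
  moves:
    - {"dx": 0.0005,"dy": 0,"dz": 0.015,"wx": 0,"wy": 0,"wz": 0,"gripper": 0.07}
    - {"dx": 0,"dy": 0,"dz": 0.025,"wx": 0,"wy": 0,"wz": 0,"gripper": 0.07}
    - {"dx": 0,"dy": 0,"dz": 0.025,"wx": 0,"wy": 0,"wz": 0,"gripper": 0.07}
    - {"dx": 0,"dy": 0,"dz": 0.025,"wx": 0,"wy": 0,"wz": 0,"gripper": 0.07}
    - {"dx": 0,"dy": 0,"dz": 0.02,"wx": 0,"wy": 0,"wz": 0,"gripper": 0.07}
    - {"dx": 0,"dy": 0,"dz": 0.013,"wx": 0,"wy": 0,"wz": 0,"gripper": 0.07}
    - {"dx": 0,"dy": 0,"dz": 0.009,"wx": 0,"wy": 0,"wz": 0,"gripper": 0.07}
    - {"dx": 0,"dy": 0,"dz": 0.006,"wx": 0,"wy": 0,"wz": 0,"gripper": 0.07}
    - {"dx": 0,"dy": 0,"dz": 0.005,"wx": 0,"wy": 0,"wz": 0,"gripper": 0.07}
    - {"dx": 0,"dy": 0,"dz": 0,"wx": 0,"wy": 0,"wz": 0,"gripper": 0.07}

```text
time_s: 61.77
ee_pos: [432.0, -41.3, 24.9]
tcp_rot: [-0.0, 0.998, -0.068, -0.0]
wrist_force: [0.3, -0.7, -0.7]
finger_gap: 70.4
finger_force: 0.0
```

Emit:
send_rows:
  moves:
    - {"dx": 0,"dy": 0,"dz": 0,"wx": 0,"wy": 0,"wz": 0,"gripper": 0.055}
    - {"dx": 0,"dy": 0,"dz": 0,"wx": 0,"wy": 0,"wz": 0,"gripper": 0.045}
    - {"dx": 0,"dy": 0,"dz": 0,"wx": 0,"wy": 0,"wz": 0,"gripper": 0.04}
    - {"dx": 0,"dy": 0,"dz": 0,"wx": 0,"wy": 0,"wz": 0,"gripper": 0.036}
    - {"dx": 0,"dy": 0,"dz": 0,"wx": 0,"wy": 0,"wz": 0,"gripper": 0.03}
    - {"dx": 0,"dy": 0,"dz": 0,"wx": 0,"wy": 0,"wz": 0,"gripper": 0.025}
    - {"dx": 0,"dy": 0,"dz": 0,"wx": 0,"wy": 0,"wz": 0,"gripper": 0.02}
    - {"dx": 0,"dy": 0,"dz": 0,"wx": 0,"wy": 0,"wz": 0,"gripper": 0.02}
    - {"dx": 0,"dy": 0,"dz": 0,"wx": 0,"wy": 0,"wz": 0,"gripper": 0.02}
    - {"dx": 0,"dy": 0,"dz": 0,"wx": 0,"wy": 0,"wz": 0,"gripper": 0.02}

```text
time_s: 62.6
ee_pos: [432.5, -41.3, 25.7]
tcp_rot: [0.0, 0.998, -0.068, 0.001]
wrist_force: [-0.4, 0.6, 6.3]
finger_gap: 30.7
finger_force: 58.7
```

Emit:
send_rows:
  moves:
    - {"dx": 0,"dy": 0,"dz": -0.005,"wx": 0,"wy": 0,"wz": 0,"gripper": 0.02}
    - {"dx": 0,"dy": 0,"dz": -0.01,"wx": 0,"wy": 0,"wz": 0,"gripper": 0.02}
    - {"dx": 0,"dy": 0,"dz": -0.015,"wx": 0,"wy": 0,"wz": 0,"gripper": 0.02}
    - {"dx": 0,"dy": 0,"dz": -0.02,"wx": 0,"wy": 0,"wz": 0,"gripper": 0.02}
    - {"dx": 0,"dy": 0,"dz": -0.025,"wx": 0,"wy": 0,"wz": 0,"gripper": 0.02}
    - {"dx": 0,"dy": 0,"dz": -0.025,"wx": 0,"wy": 0,"wz": 0,"gripper": 0.02}
    - {"dx": 0,"dy": 0,"dz": -0.02,"wx": 0,"wy": 0,"wz": 0,"gripper": 0.02}
    - {"dx": 0,"dy": 0,"dz": -0.015,"wx": 0,"wy": 0,"wz": 0,"gripper": 0.02}
    - {"dx": 0,"dy": 0,"dz": -0.01,"wx": 0,"wy": 0,"wz": 0,"gripper": 0.02}
    - {"dx": 0,"dy": 0,"dz": 0,"wx": 0,"wy": 0,"wz": 0,"gripper": 0.02}

```text
time_s: 63.43
ee_pos: [432.8, -41.4, 172.4]
tcp_rot: [0.0, 0.998, -0.068, 0.002]
wrist_force: [0.1, 1.0, 0.0]
finger_gap: 30.5
finger_force: 59.3
```

```bash
python3 -c "
from h import *
to([449.5,300.5,31.5],-.1364)"
```

```text
t 63.43 pos [432.8 -41.4 172.4] phi -0.1364 tilt [ 3.5e-03 -7.0e-04 -1.0e+00] gap 30.5 F 59.3 wf [0.1 1.  0. ]
tool dx -29.9 dy -341.0 dz 140.9 mm wz -0.000
```

Emit:
send_rows:
  moves:
    - {"dx": -0.001,"dy": -0.01,"dz": 0,"wx": 0,"wy": 0,"wz": 0,"gripper": 0.02}
    - {"dx": -0.002,"dy": -0.02,"dz": 0,"wx": 0,"wy": 0,"wz": 0,"gripper": 0.02}
    - {"dx": -0.0025,"dy": -0.03,"dz": 0,"wx": 0,"wy": 0,"wz": 0,"gripper": 0.02}
    - {"dx": -0.0025,"dy": -0.03,"dz": 0,"wx": 0,"wy": 0,"wz": 0,"gripper": 0.02}
    - {"dx": -0.0025,"dy": -0.03,"dz": 0,"wx": 0,"wy": 0,"wz": 0,"gripper": 0.02}
    - {"dx": -0.0025,"dy": -0.03,"dz": 0,"wx": 0,"wy": 0,"wz": 0,"gripper": 0.02}
    - {"dx": -0.0025,"dy": -0.03,"dz": 0,"wx": 0,"wy": 0,"wz": 0,"gripper": 0.02}
    - {"dx": -0.0025,"dy": -0.03,"dz": 0,"wx": 0,"wy": 0,"wz": 0,"gripper": 0.02}
    - {"dx": -0.0025,"dy": -0.03,"dz": 0,"wx": 0,"wy": 0,"wz": 0,"gripper": 0.02}
    - {"dx": -0.0025,"dy": -0.03,"dz": 0,"wx": 0,"wy": 0,"wz": 0,"gripper": 0.02}

```text
time_s: 64.27
ee_pos: [445.0, 231.3, 168.8]
tcp_rot: [0.0, 0.998, -0.068, -0.001]
wrist_force: [0.9, -0.1, -1.7]
finger_gap: 30.6
finger_force: 59.4
```

Emit:
send_rows:
  moves:
    - {"dx": -0.003,"dy": -0.03,"dz": 0,"wx": 0,"wy": 0,"wz": 0,"gripper": 0.02}
    - {"dx": -0.002,"dy": -0.025,"dz": 0,"wx": 0,"wy": 0,"wz": 0,"gripper": 0.02}
    - {"dx": -0.001,"dy": -0.016,"dz": 0,"wx": 0,"wy": 0,"wz": 0,"gripper": 0.02}
    - {"dx": 0,"dy": 0,"dz": 0,"wx": 0,"wy": 0,"wz": 0,"gripper": 0.02}
    - {"dx": 0,"dy": 0,"dz": 0.01,"wx": 0,"wy": 0,"wz": 0,"gripper": 0.02}
    - {"dx": 0,"dy": 0,"dz": 0.025,"wx": 0,"wy": 0,"wz": 0,"gripper": 0.02}
    - {"dx": 0,"dy": 0,"dz": 0.03,"wx": 0,"wy": 0,"wz": 0,"gripper": 0.02}
    - {"dx": 0,"dy": 0,"dz": 0.03,"wx": 0,"wy": 0,"wz": 0,"gripper": 0.02}
    - {"dx": 0,"dy": 0,"dz": 0.015,"wx": 0,"wy": 0,"wz": 0,"gripper": 0.02}
    - {"dx": 0,"dy": 0,"dz": 0.005,"wx": 0,"wy": 0,"wz": 0,"gripper": 0.02}

```text
time_s: 65.1
ee_pos: [447.9, 298.6, 51.3]
tcp_rot: [0.002, 0.998, -0.069, -0.002]
wrist_force: [-0.9, -0.8, -0.9]
finger_gap: 30.8
finger_force: 59.4
```

```bash
python3 -c "
from h import *
to([449.5,300.5,31.2],-.1364)"
```

```text
t 65.10 pos [447.9 298.6  51.3] phi -0.1375 tilt [-0.0052 -0.003  -1.    ] gap 30.8 F 59.4 wf [-0.9 -0.8 -0.9]
tool dx 1.3 dy -2.1 dz 20.1 mm wz -0.010
```

Emit:
send_rows:
  moves:
    - {"dx": 0,"dy": 0,"dz": 0,"wx": 0,"wy": 0,"wz": 0,"gripper": 0.02}
    - {"dx": 0,"dy": 0,"dz": 0.008,"wx": 0,"wy": 0,"wz": 0,"gripper": 0.02}
    - {"dx": 0,"dy": 0,"dz": 0.006,"wx": 0,"wy": 0,"wz": 0,"gripper": 0.02}
    - {"dx": 0,"dy": 0,"dz": 0.004,"wx": 0,"wy": 0,"wz": 0,"gripper": 0.02}
    - {"dx": 0,"dy": 0,"dz": 0.002,"wx": 0,"wy": 0,"wz": 0,"gripper": 0.02}
    - {"dx": 0,"dy": 0,"dz": 0.001,"wx": 0,"wy": 0,"wz": 0,"gripper": 0.02}
    - {"dx": 0,"dy": 0,"dz": 0,"wx": 0,"wy": 0,"wz": 0,"gripper": 0.02}
    - {"dx": 0,"dy": 0,"dz": 0,"wx": 0,"wy": 0,"wz": 0,"gripper": 0.02}
    - {"dx": 0,"dy": 0,"dz": 0,"wx": 0,"wy": 0,"wz": 0,"gripper": 0.02}
    - {"dx": 0,"dy": 0,"dz": 0,"wx": 0,"wy": 0,"wz": 0,"gripper": 0.02}

```text
time_s: 65.93
ee_pos: [449.8, 300.5, 34.4]
tcp_rot: [-0.0, 0.998, -0.068, 0.0]
wrist_force: [0.1, 0.1, -1.2]
finger_gap: 30.3
finger_force: 59.4
```

```bash
python3 -c "
from h import *
to([449.5,300.5,31.2],-.1364)"
```

```text
t 65.93 pos [449.8 300.5  34.4] phi -0.1364 tilt [ 3.e-04  2.e-04 -1.e+00] gap 30.3 F 59.4 wf [ 0.1  0.1 -1.2]
tool dx -0.3 dy 0.1 dz 3.2 mm wz 0.000
```

Emit:
send_rows:
  moves:
    - {"dx": 0,"dy": 0,"dz": 0.001,"wx": 0,"wy": 0,"wz": 0,"gripper": 0.02}
    - {"dx": 0,"dy": 0,"dz": 0.001,"wx": 0,"wy": 0,"wz": 0,"gripper": 0.02}
    - {"dx": 0,"dy": 0,"dz": 0.001,"wx": 0,"wy": 0,"wz": 0,"gripper": 0.02}
    - {"dx": 0,"dy": 0,"dz": 0.0005,"wx": 0,"wy": 0,"wz": 0,"gripper": 0.02}
    - {"dx": 0,"dy": 0,"dz": 0,"wx": 0,"wy": 0,"wz": 0,"gripper": 0.02}
    - {"dx": 0,"dy": 0,"dz": 0,"wx": 0,"wy": 0,"wz": 0,"gripper": 0.02}
    - {"dx": 0,"dy": 0,"dz": 0,"wx": 0,"wy": 0,"wz": 0,"gripper": 0.03}
    - {"dx": 0,"dy": 0,"dz": 0,"wx": 0,"wy": 0,"wz": 0,"gripper": 0.035}
    - {"dx": 0,"dy": 0,"dz": 0,"wx": 0,"wy": 0,"wz": 0,"gripper": 0.042}
    - {"dx": 0,"dy": 0,"dz": 0,"wx": 0,"wy": 0,"wz": 0,"gripper": 0.05}

```text
time_s: 66.77
ee_pos: [449.7, 300.5, 30.5]
tcp_rot: [0.0, 0.998, -0.068, -0.0]
wrist_force: [0.2, -0.5, 0.1]
finger_gap: 49.7
finger_force: 0.0
```

Emit:
send_rows:
  moves:
    - {"dx": 0,"dy": 0,"dz": 0,"wx": 0,"wy": 0,"wz": 0,"gripper": 0.055}
    - {"dx": 0,"dy": 0,"dz": 0,"wx": 0,"wy": 0,"wz": 0,"gripper": 0.055}
    - {"dx": 0,"dy": 0,"dz": -0.02,"wx": 0,"wy": 0,"wz": 0,"gripper": 0.055}
    - {"dx": 0,"dy": 0,"dz": -0.035,"wx": 0,"wy": 0,"wz": 0,"gripper": 0.055}
    - {"dx": 0,"dy": 0,"dz": -0.04,"wx": 0,"wy": 0,"wz": 0,"gripper": 0.055}
    - {"dx": 0,"dy": 0,"dz": -0.04,"wx": 0,"wy": 0,"wz": 0,"gripper": 0.055}
    - {"dx": 0,"dy": 0,"dz": -0.04,"wx": 0,"wy": 0,"wz": 0,"gripper": 0.055}
    - {"dx": 0,"dy": 0,"dz": -0.04,"wx": 0,"wy": 0,"wz": 0,"gripper": 0.055}
    - {"dx": 0,"dy": 0,"dz": -0.04,"wx": 0,"wy": 0,"wz": 0,"gripper": 0.055}
    - {"dx": 0,"dy": 0,"dz": 0,"wx": 0,"wy": 0,"wz": 0,"gripper": 0.055}

```text
time_s: 67.6
ee_pos: [451.2, 301.3, 293.8]
tcp_rot: [-0.003, 0.998, -0.068, 0.005]
wrist_force: [-0.2, -0.1, 1.2]
finger_gap: 54.9
finger_force: 0.0
```

Run:
```python
from h import *
s,p=wrist("w_end");show(s);find(p,["amber_bottle","white_bottle","dropper_bottle","petri_dish"],Z)
p=viewer.get_image("top");cv2.imwrite("pics/top_end.png",p["pixels"]);find(p,["crucible_task","petri_dish","amber_bottle"],dict(Z,crucible_task=46))
```

```text
t 67.60 pos [451.2 301.3 293.8] phi -0.1365 tilt [ 0.0102  0.0058 -0.9999] gap 54.9 F 0.0 wf [-0.2 -0.1  1.2]
   ext [290.  90. 348. 139.] 0.81
white_bottle tip [116.1 213.1] 0.72 [518.  358.1  10. ]
   ext [186. 101. 229. 139.] 0.85
dropper_bottle tip [162.8 265. ] 0.59 [445.5 297.2  10. ]
dropper_bottle tip [119.3 212.8] 0.47 [514.  359.3  10. ]
   ext [252. 154. 271. 189.] 0.71
petri_dish tip [ 92.  431.2] 0.71 [508.9  64.5   4. ]
   ext [410.  65. 460. 118.] 0.71
crucible_task tip [191.8 355.8] 0.6 [ 476.4 -309.    46. ]
crucible_task tip [185.1 154.5] 0.38 [491.7 219.8  46. ]
   ext [349. 181. 364. 197.] 0.69
petri_dish tip [178.9 216.4] 0.84 [516.8  61.3   4. ]
   ext [206. 168. 229. 195.] 0.89
amber_bottle tip [183.3 153.7] 0.76 [502.7 229.7  10. ]
   ext [140. 166. 167. 195.] 0.63
```

All three bottles show upright on their seats, with positions close to the first measurement. The crucible is on the pan and the dish has not moved.

```bash
python3 -c "
from station import finish_job
print(finish_job())"
```

```text
the job is handed in; nothing more can be done
None
```

I handed the job in at about 68 s. The last camera checks put the crucible upright near the middle of the balance pan, all three bottles upright on their original seats and the petri dish where it started; no verdict came back.

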